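# Measure a slate coupon on the bench thickness gauge

### The arm

A 7-joint arm with a two-finger parallel gripper is mounted at the origin on the work surface. World frame = base frame: x ahead of the robot, y to its left, z up, the work surface at z = 0. Lengths are in m, angles in rad, forces in N, time in s.
With the tool pointing down it reaches from about 0.4 to 0.875 m from the base axis. Payload 19.3 kg.
Tool frame: the origin (TCP) lies midway between the tips of the shut fingers; the grasp point (between the pads) lies 19 mm behind it; z points along the fingers, y is the direction in which the jaws open and shut (so a half turn about z gives the same grasp; the last joint's range is limited). The gripper opens to 85 mm and grips with 20 to 120 N. Pads are 22 mm wide; open, the fingers measure 114 mm over their backs; the gripper's body (76 mm by 85 mm) begins 54 mm behind the grasp point. The pads swing forward as they close: fully open they stand 13 mm farther back than shut.
Start: joints at [1.195, 0.521, -0.036, 1.599, 0.021, 1.021, -0.113], TCP at [0.188, -0.596, 0.231] pointing down, gripper open.
Joint ranges: [-2.91, 2.91], [-0.3, 2.13], [-1.5, 1.42], [0.17, 2.43], [-1.26, 4.41], [0.16, 1.93], [-2.52, 2.52]. Speed limits (rad/s): [1.89, 1.89, 2.39, 2.39, 3.01, 3.01, 3.01].

### API

Orientations are given as [roll, pitch, yaw] about the fixed x, y, z axes, in that order (R = Rz(yaw) Ry(pitch) Rx(roll)).
In Python, from workcell import telemetry, cams, workorder gives the robot as it stands. The module is installed in compiled form; this text tells all that it offers.
- The arm moves only by the tool apply_moves, never from a script. Its argument "steps" is a list of rows, each a list of 4 numbers: the shift along the tool's x, y, z in cm, then the turn about the tool's z in rad. A call has exactly 10 rows; each row is the pose to reach, as a shift and turn from the pose commanded when the call began, along the tool's axes at that moment; what a row does not reach only later rows make up. A row lasts 1/12 s, in which the tool goes at most 41.7 mm and 7.16 degrees, less where a joint would pass 70% of its speed; a pose out of reach is approached as far as the arm can. A call with a gripper value outside its range is refused whole. "claw" is the closure, from 0 (fully open) to 1 (shut), set as the call begins (left out, the last holds). The fingers move at their own pace and stop on an object; "force" is the grip in N (left out, the last holds). Time passes only in rows, so rows that repeat a pose let the fingers close, or fill a call up. It gives the time, the measured TCP pose, the force and the opening at its end, in the units of the state.
- telemetry.observe(): the state, without advancing time (a new reading comes with each control period).
- cams.grab_frame(name): name is "scene" or "top"; returns a dict with "color" (420x560x3 uint8, red, green, blue), "mtx" (3x3 intrinsics, pixels), "k1" (the pictures are not rectified: a ray, as slopes to the right and down, at radius r is drawn at 1 + k1 r^2 times it, then the intrinsics apply), "eye" and "orientation" of the camera in the world. Camera axes: x right, y down, z forward; pixel columns grow to the right and rows downward; lengths in m; the calibration is good to about 2 mm. A picture is of the moment at which its call begins. There is no depth.
- workorder.job_done(): hands the job in, once; it reports no verdict.
Trained networks look in the newest picture that a camera, given by its name, has taken for a name from the list of things; names that differ only in an ending like _2 or _b are one class to them, and where a whole thing is asked for, a point or a joint stands for the part that bears it (a point fixed in the world has none). Each returns a list of dicts, best first, with "score" (0 to 1); they miss things now and then, are a little off and sometimes report something else, mostly with a low value. They report only what shows in the picture. A call takes as long as a camera call. They do not tell look-alikes from the thing itself.
- cams.find_in(camera, name): "box" ([left, top, width, height] in pixels, round what is visible of it).
- cams.pinpoint(camera, name): "uv" ([column, row] in pixels: a listed point, or the origin of a listed thing).
The state is a dict: "clock": time; "qpos": joint angles; "qd": joint speeds; "joint_efforts": joint torques, N m; "position": TCP position; "tool_rot": TCP orientation; "force": force on the tool from outside, world axes, zero at the start; "moment": the same for the moment, N m; "grip_width": finger opening in m.
Only numpy, scipy, OpenCV 4.12 (cv2) and the standard library are available. Lean on these libraries where they do the work, as an engineer would, in place of code of your own. Each camera call takes 0.05 s, during which the arm holds its last target. There are 200 camera calls.

### The job

Measure the thickness of the dark slate coupon on the bench gauge: raise the gauge head, then lay the coupon flat on the round anvil, set down and not dropped, with its middle under the foot. Then lower the head gently until it is fully home on its stop with the foot resting on the coupon, and let go so that the dial shows the thickness. Leave the pale limestone coupon, the brush and the bottle where they are.

Things in the scene. Friction and masses are not known exactly. Their poses are not given: they have to be found in the camera images.
- slate: The coupon to measure: dark grey, near-black stone plate 65 x 40 x 18 mm (x, y, z), about 0.13 kg, loose, lying flat on one of the rack's two battens with its length roughly along the batten. Origin: centre of its underside; z up.
- limestone: Pale buff stone plate of the same size on the other batten; to be left alone. Origin: centre of its underside.
- rack: Fixed wooden drying rack: board 130 x 200 x 10 mm with two battens along its x, each 110 x 24 mm, their tops 42 mm above the table, their middles at y = +60 and -60 mm. The coupons overhang a batten by 8 mm on each long side. Origin: centre of its underside.
- gauge: Fixed grey bench thickness gauge. Origin: on the table under the anvil's axis; x points from the anvil to the pillar, so -x is its open front. Base plate 120 mm wide, 22 mm thick, from x = -37 to +153 mm. The pillar stands at x = +110 mm: a fixed tube with a dark stop collar, 92 mm above the table, on which the head sits when fully lowered.
- anvil_top (a point): Centre of the flat top of the steel anvil, 36 mm across, 62 mm above the table (a collar 48 mm across at its foot ends 34 mm above the table); the foot is straight above it. Axes as the gauge's.
- knob_top (a point): Centre of the top of the black round knob by which the head is raised and lowered, straight above the pillar. The knob is 32 mm across and 26 mm tall on a 16 mm stem; its lower edge is 19 mm above the head's block (46 x 42 mm). Its top is 176 mm above the table with the head fully lowered, 231 mm fully raised. Moves with the head.
- foot_face (a point): Centre of the underside of the foot, a flat steel disc 14 mm across on a thin sprung spindle below the dial, travelling straight up and down; 62 mm above the table with the head lowered and nothing under it, 117 mm raised.
- head (a joint): Height of the gauge head above its stop, m: 0 fully lowered on the stop collar, 0.055 fully raised. It slides straight up and down and stays by friction wherever it is left; about 12 N pulls it up, 3 to 6 N pushes it down.
- foot (a joint): Travel of the sprung foot up into the head, m: 0 hanging free, 0.025 at most; the spring pushes it down with about 0.5 to 2 N. With the head on its stop the free foot just meets the bare anvil, so the value then is the thickness of the part under it; the red needle and the red cap on top of the dial show it.
- bottle: Clear bottle with white cap and blue label, 66 mm across, 165 mm tall, standing loose. Origin: centre of its underside.
- brush: Loose round wooden brush about 200 mm long, lying on the table. Origin: on the table near the middle of its length.
- dial_front (a point): Centre of the white dial's front on the head (58 mm across, 31 mm thick, facing the gauge's -x), 155 mm above the table with the head lowered, 210 mm raised, and 19 mm in front of the foot's axis. The dial stands on the head's arm (24 mm wide, underside 55 mm below this point), which overhangs the anvil: a gripper must lean in under it from the open front.
Not all that is in view belongs to the job. What is shaped like the slate but blue or green is not meant.

How it is judged:
By the outcome, as a careful person would: the job done as asked, in the order asked, and still so for the second after the job is handed in, with the robot touching nothing.
It also fails if it takes over 64 s, if anything falls off the work surface, if the arm or the gripper's body presses on something with over 40 N, if the wrist force passes 120 N, or if a joint passes its speed limit or range.

## Working session

There is one attempt and no reset: what is moved stays moved. The work goes in short steps, Python scripts to look and compute and a tool call to move; the robot and the scene stay as the last step left them, time stands still between calls to the robot, and variables do not carry over. Pictures are saved under pics/ and viewed, about 8 in all and at most 12, crops included, and the job is handed in when it is done.

Besides the shell and the picture viewer there is one more tool, called after ">>>" as name(argument=value, ...) on one line, values as JSON. apply_moves: Moves the arm, as the interface text tells. Its arguments: {"type":"object","properties":{"steps":{"type":"array"},"claw":{"type":"number"},"force":{"type":"number"}},"required":["steps"]}

```bash
mkdir -p pics
cat > h.py <<'E'
import numpy as np, cv2
from workcell import telemetry, cams, workorder
def grab(n):
    return cams.grab_frame(n)
def ray(f,uv):
    K=np.array(f["mtx"]);x=np.array([(uv[0]-K[0,2])/K[0,0],(uv[1]-K[1,2])/K[1,1]])
    u=x.copy()
    for _ in range(20): u=x/(1+f["k1"]*(u@u))
    R=np.array(f["orientation"]); 
    if R.shape!=(3,3):
        raise Exception(R)
    return np.array(f["eye"]),R@np.array([u[0],u[1],1])
def at(f,uv,z):
    e,d=ray(f,uv); return e+d*(z-e[2])/d[2]
def tri(fs,uvs):
    A=0;b=0
    for f,uv in zip(fs,uvs):
        e,d=ray(f,uv);d=d/np.linalg.norm(d);P=np.eye(3)-np.outer(d,d);A=A+P;b=b+P@e
    return np.linalg.solve(A,b)
def proj(f,p):
    R=np.array(f["orientation"]);c=R.T@(np.array(p)-np.array(f["eye"]));u=c[:2]/c[2];u=u*(1+f["k1"]*(u@u))
    K=np.array(f["mtx"]);return np.array([K[0,0]*u[0]+K[0,2],K[1,1]*u[1]+K[1,2]])
def save(f,n,crop=None,s=1):
    c=f["color"][:,:,::-1]
    if crop: x,y,w,h=crop;c=c[y:y+h,x:x+w]
    cv2.imwrite("pics/"+n,cv2.resize(c,None,fx=s,fy=s,interpolation=cv2.INTER_CUBIC))
E
python3 - <<'E'
from h import *
np.set_printoptions(precision=4,suppress=True)
s=telemetry.observe();print(s)
F={}
for n in("scene","top"):
    f=F[n]=grab(n);print(n,f["eye"],f["orientation"],f["k1"],f["mtx"])
ims=[F[n]["color"][:,:,::-1] for n in F]
for n in F: save(F[n],n+"0.png",None,1.4)
Z=dict(slate=.042,limestone=.042,rack=0,gauge=0,anvil_top=.062,knob_top=.176,foot_face=.062,bottle=0,brush=0,dial_front=.155)
for k in Z:
    for n in F:
        for d in cams.pinpoint(n,k)[:2]: print(k,n,np.array(d["uv"]),round(d["score"],2),end=" ");
        try: print(at(F[n],d["uv"],Z[k]))
        except Exception as e: print(e)
E
```

```text
{'clock': 0.0, 'qpos': array([ 1.1948,  0.522 , -0.0363,  1.6   ,  0.0212,  1.0211, -0.1128]), 'qd': array([ 0.0018,  0.0003, -0.0007, -0.    , -0.0005,  0.0005, -0.0004]), 'joint_efforts': array([ -0.0006, -92.7126,   1.9802, -36.9933,   0.018 ,   0.0082,
         0.0001]), 'position': array([ 0.188 , -0.5957,  0.2307]), 'tool_rot': array([-3.1404,  0.0001,  0.3058]), 'force': array([ 0.8582, -0.0955,  0.6002]), 'moment': array([-0.0136,  0.0013, -0.0153]), 'grip_width': 0.08571044289777724}
scene [1.1586 0.2619 0.7652] [-2.3224 -0.0057  2.2008] -0.09879446389869477 [[391.6756   0.     272.737 ]
 [  0.     391.6756 210.5756]
 [  0.       0.       1.    ]]
top [ 0.5012 -0.1428  1.3704] [-3.0465  0.0081 -1.5537] 0.025482845606486046 [[537.5158   0.     279.107 ]
 [  0.     537.5158 205.7148]
 [  0.       0.       1.    ]]
slate scene [244.2 200.3] 0.85 slate scene [231.3 263.2] 0.67 [-2.3224 -0.0057  2.2008]
slate top [341.7 240.3] 0.97 slate top [382.4 187.3] 0.96 [-3.0465  0.0081 -1.5537]
limestone scene [285.8 193.6] 0.73 [-2.3224 -0.0057  2.2008]
limestone top [309.2 279.6] 0.94 [
[... 374 characters left out ...]
p top [197.1 224.5] 0.55 [-3.0465  0.0081 -1.5537]
knob_top scene [407.5 209.8] 0.82 knob_top scene [348.  272.5] 0.52 [-2.3224 -0.0057  2.2008]
knob_top top [160.  264.1] 0.78 [-3.0465  0.0081 -1.5537]
foot_face scene [353.7 254. ] 0.47 foot_face scene [188.2 253.5] 0.41 [-2.3224 -0.0057  2.2008]
[-3.0465  0.0081 -1.5537]
bottle scene [294.9 335.3] 0.9 [-2.3224 -0.0057  2.2008]
bottle top [211.1 145. ] 0.61 [-3.0465  0.0081 -1.5537]
brush scene [190.8 254.2] 0.77 [-2.3224 -0.0057  2.2008]
brush top [309.3 278.7] 0.66 brush top [342.8 158. ] 0.57 [-3.0465  0.0081 -1.5537]
dial_front scene [352.8 221.4] 0.71 [-2.3224 -0.0057  2.2008]
dial_front top [196.6 223.9] 0.89 [-3.0465  0.0081 -1.5537]
```

```bash
cat >> h.py <<'E'
from scipy.spatial.transform import Rotation as Ro
def grab(n):
    f=dict(cams.grab_frame(n)); f["orientation"]=Ro.from_euler("xyz",f["orientation"]).as_matrix(); return f
np.set_printoptions(precision=4,suppress=True)
E
python3 - <<'E'
from h import *
F={n:grab(n) for n in("scene","top")}
P=dict(slate=[(244.2,200.3),(341.7,240.3),.042],slate2=[(231.3,263.2),(382.4,187.3),.0],lime=[(285.8,193.6),(309.2,279.6),.042],rack=[(265.9,206.3),(319.1,265),0],gauge=[(347,276),(201.3,231.4),0],anvil=[(353.4,254.7),(199.1,227.4),.062],knob=[(407.5,209.8),(160,264.1),.176],dial=[(352.8,221.4),(196.6,223.9),.155],bottle=[(294.9,335.3),(211.1,145),0],brush=[(190.8,254.2),(342.8,158),0])
for k,(a,b,z) in P.items(): print(k,at(F["scene"],a,z),at(F["top"],b,z),tri([F["scene"],F["top"]],[a,b]))
E
```

```text
slate [ 0.5442 -0.2791  0.042 ] [ 0.5446 -0.2856  0.042 ] [ 0.5431 -0.2837  0.0392]
slate2 [ 0.7122 -0.1866  0.    ] [ 0.6834 -0.3934  0.    ] [ 0.6606 -0.3464 -0.1372]
lime [ 0.4519 -0.2023  0.042 ] [ 0.4472 -0.2067  0.042 ] [ 0.4467 -0.2064  0.0364]
rack [ 0.4915 -0.2435  0.    ] [ 0.4826 -0.2333  0.    ] [ 0.4864 -0.239  -0.0018]
gauge [0.5758 0.0671 0.    ] [0.5627 0.0679 0.    ] [ 0.5647  0.0668 -0.0123]
anvil [0.5584 0.0651 0.062 ] [0.5695 0.064  0.062 ] [0.5678 0.0652 0.0713]
knob [0.4657 0.1347 0.176 ] [0.4811 0.1298 0.176 ] [0.4795 0.1324 0.1852]
dial [0.5515 0.0445 0.155 ] [0.5725 0.0552 0.155 ] [0.5714 0.0518 0.1751]
bottle [ 0.7837  0.053  -0.    ] [0.7868 0.0493 0.    ] [0.7854 0.0513 0.0009]
brush [ 0.7517 -0.2894  0.    ] [ 0.758  -0.2916  0.    ] [ 0.7554 -0.289   0.004 ]
```

View pics/scene0.png

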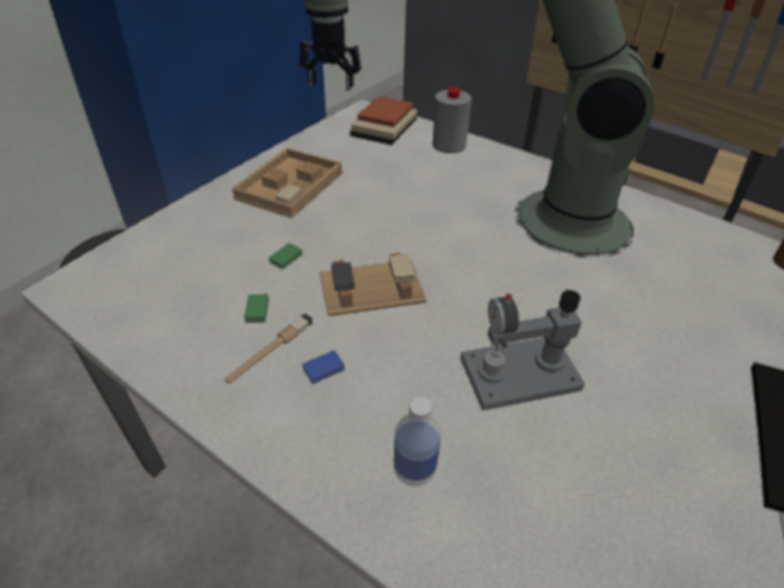

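View pics/top0.png

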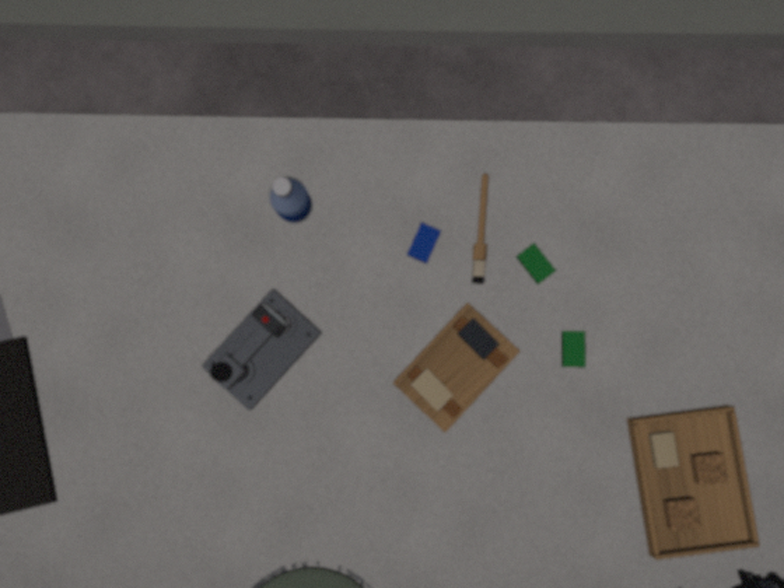

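Run:
```python
from h import *
F={n:grab(n) for n in("scene","top")}
def dark(f,box,thr):
    x,y,w,h=box;g=f["color"][y:y+h,x:x+w].max(2);m=(g<thr).astype(np.uint8)
    n,l,st,c=cv2.connectedComponentsWithStats(m);k=1+np.argmax(st[1:,4])
    r=cv2.minAreaRect(np.argwhere(l==k)[:,::-1].astype(np.float32));return st[k],c[k]+[x,y],(np.array(r[0])+[x,y],r[1],r[2]),cv2.boxPoints(r)+[x,y]
for n,b,t in(("top",(145,255,25,22),45),("scene",(395,200,25,25),45),("top",(320,220,45,45),70),("scene",(228,180,30,35),70)):
    print(n,*dark(F[n],b,t))
T=F["top"]
b=dark(T,(320,220,45,45),70)[3]; print([at(T,p,.06)[:2] for p in b])
# base plate
print([at(T,np.array(p)/1.4,.022)[:2] for p in((274,289),(322,331),(250,409),(203,364))])
# rack corners
print([at(T,np.array(p)/1.4,.01)[:2] for p in((468,303),(519,350),(446,431),(394,383))])
for n in F: print(proj(F[n],(.5695,.064,.062)),proj(F[n],(.4795,.132,.176)))
A=np.hstack([cv2.resize(F["scene"]["color"][195:290,320:425],None,fx=4,fy=4),cv2.resize(F["top"]["color"][200:295,140:235],None,fx=4,fy=4)])
cv2.imwrite("pics/g1.png",np.clip(A[:,:,::-1]*1.5,0,255).astype(np.uint8))
```

```text
top [  6   4  15  13 156] [157.7756 264.9231] (array([158., 265.]), (12.0, 14.0), 90.0) [[151. 259.]
 [165. 259.]
 [165. 271.]
 [151. 271.]]
scene [  5   8  13  15 152] [406.0592 215.1447] (array([406., 215.]), (14.0, 12.0), 90.0) [[400. 208.]
 [412. 208.]
 [412. 222.]
 [400. 222.]]
top [  7   8  29  28 450] [341.1111 241.4533] (array([341. , 241.5]), (27.577163696289062, 16.26345443725586), 45.0) [[325.5 237.5]
 [337.  226. ]
 [356.5 245.5]
 [345.  257. ]]
scene [ 10   9  14  19 215] [244.3488 197.4512] (array([244.4923, 197.4385]), (18.357141494750977, 12.279438018798828), 82.87498474121094) [[237.2615 189.0923]
 [249.4462 187.5692]
 [251.7231 205.7846]
 [239.5385 207.3077]]
[array([ 0.5502, -0.2443]), array([ 0.5786, -0.272 ]), array([ 0.5321, -0.3196]), array([ 0.5038, -0.2919])]
[array([0.6244, 0.0805]), array([ 0.5503, -0.0079]), array([0.4101, 0.1161]), array([0.488 , 0.2028])]
[array([ 0.6058, -0.2699]), array([ 0.5226, -0.362 ]), array([ 0.3766, -0.2323]), array([ 0.4597, -0.1383])]
[350.7811 257.4183] [404.0318 212.7135]
[199.1009 227.4188] [158.9723 264.7979]
```

View pics/g1.png

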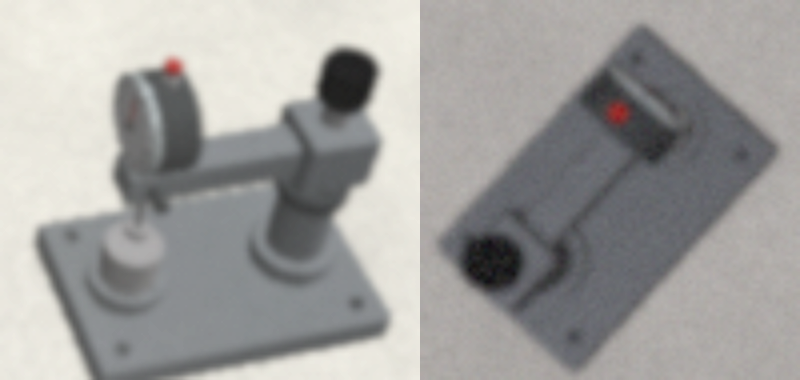

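```bash
cat >> h.py <<'E'
def go(*wps,pos=None,rot=None):
    """wps: (x,y,z[,yaw deg]) world TCP targets -> tool-axis shifts cm, turn rad"""
    s=telemetry.observe();p=s["position"] if pos is None else np.array(pos);R=Ro.from_euler("xyz",s["tool_rot"] if rot is None else rot).as_matrix()
    for w in wps:
        d=R.T@(np.array(w[:3])-p)*100
        yaw=np.degrees(np.arctan2(R[1,0],R[0,0])); t=-np.radians((w[3]-yaw+180)%360-180) if len(w)>3 else 0
        print(np.round(d,2),round(t,3))
E
python3 -c "
from h import *
go((.45,-.32,.30,75),(.4795,.132,.30,138.3))
print(telemetry.observe()['clock'])"
```

```text
[ 33.28 -18.44  -6.87] -1.003
[ 49.7  -60.65  -6.87] -2.108
1.3
```

>>> apply_moves(steps=[[3.3,-1.8,-0.7,-0.12],[6.7,-3.7,-1.4,-0.24],[10,-5.5,-2.1,-0.36],[13.3,-7.4,-2.8,-0.48],[16.6,-9.2,-3.5,-0.6],[20,-11.1,-4.2,-0.72],[23.3,-12.9,-5,-0.84],[26.6,-14.8,-5.7,-0.96],[30,-16.6,-6.3,-1.0],[33.3,-18.4,-6.9,-1.1]])

```text
clock: 2.13
position: [0.4514, -0.3188, 0.3009]
tool_rot: [3.141, 0.0, 1.407]
force: [0.7, -0.7, 0.0]
grip_width: 0.0855
```

```bash
python3 -c "
from h import *
go((.4795,.132,.30,138.3))"
```

```text
[44.93 -4.57  0.08] -1.007
```

>>> apply_moves(steps=[[4.1,-0.4,0,-0.12],[8.2,-0.8,0,-0.24],[12.3,-1.2,0,-0.36],[16.4,-1.6,0,-0.48],[20.5,-2.1,0,-0.6],[24.6,-2.5,0,-0.72],[28.7,-2.9,0,-0.84],[32.8,-3.3,0,-0.95],[36.9,-3.7,0,-1.007],[40.9,-4.1,0,-1.007]])

```text
clock: 2.97
position: [0.4768, 0.0917, 0.3006]
tool_rot: [3.141, 0.001, 2.417]
force: [0.9, -0.6, 0.6]
grip_width: 0.0856
```

```bash
python3 -c "
from h import *
go((.4795,.132,.23,138.3),(.4795,.132,.144,138.3))
f=grab('scene');save(f,'k1.png',(300,110,200,180),4)
print(proj(f,(.4795,.132,.176)),telemetry.observe()['position'],[d for d in cams.pinpoint('scene','knob_top')])"
```

```text
[2.47 3.19 7.06] 0.003
[ 2.48  3.18 15.66] 0.003
[404.0318 212.7135] [0.4765 0.0998 0.3011] [{'uv': [408.7, 207.8], 'score': 0.69}]
```

>>> apply_moves(steps=[[0.8,1.0,1.5,0],[1.6,2.0,3,0],[2.2,3.0,4,0],[2.5,3.4,5,0],[2.5,3.4,6,0],[2.5,3.4,6,0],[2.5,3.4,6,0],[2.5,3.4,6,0],[2.5,3.4,6,0],[2.5,3.4,6,0]])

```text
clock: 3.9
position: [0.4813, 0.1315, 0.2408]
tool_rot: [3.141, 0.001, 2.412]
force: [0.6, -0.8, -0.3]
grip_width: 0.0852
```

```bash
python3 -c "
from h import *
f=grab('scene');save(f,'k1.png',(300,110,200,150),4)
print(proj(f,(.4795,.132,.176)),telemetry.observe()['position'],telemetry.observe()['tool_rot'],proj(f,telemetry.observe()['position']))
go((.4795,.132,.144,138.3))"
```

```text
[404.0318 212.7135] [0.4813 0.1316 0.2407] [3.1411 0.0005 2.4122] [410.6248 190.7845]
[ 0.16 -0.09  9.67] -0.002
```

View pics/k1.png

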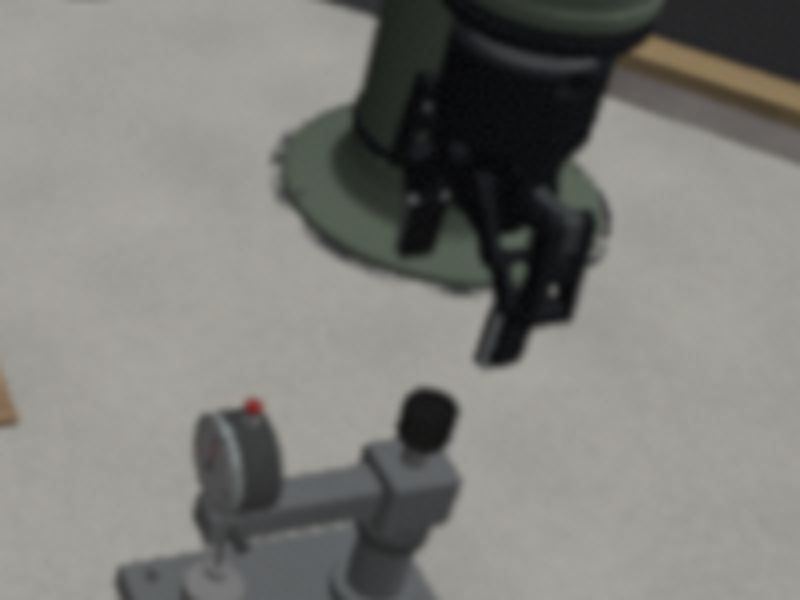

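>>> apply_moves(steps=[[0.1,0,1.5,0],[0.1,0,3,0],[0.1,0,4.5,0],[0.1,0,6,0],[0.1,0,7.5,0],[0.1,0,9,0],[0.1,0,9.9,0],[0.1,0,9.9,0],[0.1,0,9.9,0],[0.1,0,9.9,0]])

```text
clock: 4.78
position: [0.4807, 0.1328, 0.1421]
tool_rot: [3.141, 0.001, 2.413]
force: [0.1, -0.2, -0.8]
grip_width: 0.0855
```

>>> apply_moves(steps=[[0,0,0,0],[0,0,0,0],[0,0,0,0],[0,0,0,0],[0,0,0,0],[0,0,0,0],[0,0,0,0],[0,0,0,0],[0,0,0,0],[0,0,0,0]], claw=1, force=30)

```text
clock: 5.62
position: [0.481, 0.1332, 0.1417]
tool_rot: [3.14, 0.0, 2.413]
force: [3.8, 3.0, 0.9]
grip_width: 0.0311
```

>>> apply_moves(steps=[[0,0,-0.4,0],[0,0,-1,0],[0,0,-1.7,0],[0,0,-2.4,0],[0,0,-3.1,0],[0,0,-3.8,0],[0,0,-4.5,0],[0,0,-5.1,0],[0,0,-5.4,0],[0,0,-5.4,0]], force=40)

```text
clock: 6.45
position: [0.4805, 0.1337, 0.1948]
tool_rot: [3.14, -0.002, 2.413]
force: [7.8, 9.7, -19.2]
grip_width: 0.0307
```

```bash
python3 -c "
from h import *
f=grab('scene');save(f,'k2.png',(300,110,200,150),4)
s=telemetry.observe();print(s['position'],s['force'],s['qpos'])"
```

```text
[0.4805 0.1337 0.1948] [  8.1224   9.0631 -18.5414] [ 0.1748  0.4522 -0.7365  1.9384  0.3836  0.8935  0.086 ]
```

View pics/k2.png

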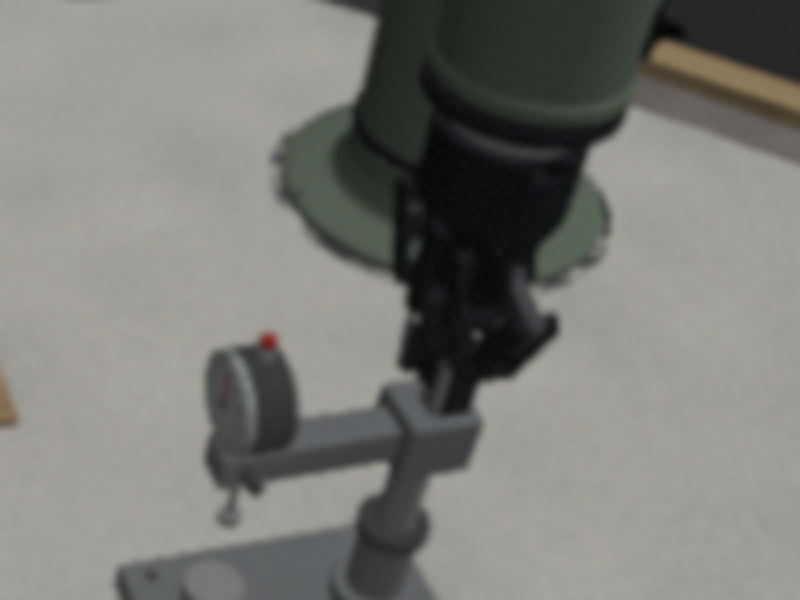

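>>> apply_moves(steps=[[0,0,0,0],[0,0,0,0],[0,0,0,0],[0,0,0,0],[0,0,0,0],[0,0,-2,0],[0,0,-4.5,0],[0,0,-7.5,0],[0,0,-10,0],[0,0,-10,0]], claw=0)

```text
clock: 7.33
position: [0.4817, 0.1334, 0.2996]
tool_rot: [3.137, 0.003, 2.413]
force: [-0.4, -0.6, 0.4]
grip_width: 0.085
```

```bash
python3 -c "
from h import *
s=telemetry.observe();print(s['position'],s['force'],s['tool_rot'],s['qpos'])
go((.34,-.30,.32,138.3),(.25,-.22,.32,138.3))"
```

```text
[0.4817 0.1334 0.2996] [-0.3636 -0.6393  0.4334] [3.137  0.0034 2.4126] [ 0.2415  0.3252 -0.795   1.8109  0.2599  1.1071  0.1982]
[-18.31 -41.75  -2.16] -0.001
[ -6.27 -41.78  -2.21] -0.001
```

>>> apply_moves(steps=[[-1.6,-3.7,-0.2,0],[-3.2,-7.4,-0.4,0],[-4.8,-11.1,-0.6,0],[-6.4,-14.8,-0.8,0],[-8,-18.5,-1,0],[-9.6,-22.2,-1.2,0],[-11.2,-25.9,-1.4,0],[-12.8,-29.6,-1.6,0],[-14.4,-33.3,-1.8,0],[-16,-37,-2,0]])

```text
clock: 8.17
position: [0.352, -0.2518, 0.3156]
tool_rot: [-3.141, 0.001, 2.412]
force: [1.0, 0.7, 0.2]
grip_width: 0.0851
```

>>> apply_moves(steps=[[0,-3,0,0],[2,-4.7,0,0],[5,-4.7,0,0],[8,-4.7,0,0],[11,-4.7,0,0],[14,-4.7,0,0],[17,-4.7,0,0],[20,-4.7,0,0],[20,-4.7,0,0],[20,-4.7,0,0]])

```text
clock: 9.0
position: [0.1721, -0.1516, 0.3155]
tool_rot: [-3.14, 0.002, 2.412]
force: [0.6, 0.1, -0.4]
grip_width: 0.0854
```

```bash
python3 -c "
from h import *
s=telemetry.observe();print(s['position'],s['force'],s['tool_rot'],s['qpos'],s['qd'])"
```

```text
[ 0.1721 -0.1516  0.3155] [ 0.6482  0.0627 -0.4272] [-3.1403  0.002   2.4123] [ 1.0959 -0.2921 -0.4613  2.3039 -0.1425  1.1029  1.5575] [ 0.0005  0.0546 -0.0119 -0.0362  0.0071 -0.0122 -0.0078]
```

>>> apply_moves(steps=[[2,0,0,0],[4,0,0,0],[6,0,0,0],[8,0,0,0],[8,0,0,0],[8,0,0,0],[8,0,0,0],[8,0,0,0],[8,0,0,0],[8,0,0,0]])

```text
clock: 9.83
position: [0.1394, -0.1188, 0.2891]
tool_rot: [3.114, -0.075, 2.404]
force: [-1.6, 0.0, -0.2]
grip_width: 0.0856
```

```bash
python3 -c "
from h import *
s=telemetry.observe();print(s['position'],s['force'],s['tool_rot'],s['qpos'],Ro.from_euler('xyz',s['tool_rot']).as_matrix()[:,2])"
```

```text
[ 0.1394 -0.1188  0.2891] [-1.639   0.0468 -0.1776] [ 3.1142 -0.0747  2.4044] [ 0.905  -0.3017 -0.3154  2.3935 -0.1443  1.1109  1.5078] [-0.0368  0.0704 -0.9968]
```

>>> apply_moves(steps=[[-1,0,0,0],[-2,0,0,0],[-4,0,0,0],[-6,0,0,0],[-8,0,0,0],[-10,0,0,0],[-12,0,0,0],[-12,0,0,0],[-12,0,0,0],[-12,0,0,0]])

```text
clock: 10.67
position: [0.2298, -0.1964, 0.2799]
tool_rot: [3.11, -0.076, 2.416]
force: [0.2, 0.8, 0.4]
grip_width: 0.0856
```

```bash
python3 -c "
from h import *
s=telemetry.observe();print(s['position'],s['force'],s['tool_rot'],s['qpos'],Ro.from_euler('xyz',s['tool_rot']).as_matrix()[:,2])"
```

```text
[ 0.2298 -0.1964  0.2799] [0.2051 0.8415 0.4421] [ 3.1101 -0.0755  2.4157] [ 0.8805 -0.0284 -0.3116  2.2149 -0.0603  1.0242  1.4463] [-0.0355  0.0736 -0.9967]
```

```bash
python3 -c "
from h import *
f=grab('scene')
for p in((360,100),(540,150),(640,155),(780,222)): print(p,at(f,np.array(p)/1.4,0))
e,d=ray(f,np.array((780,150))/1.4)
for x in (-.6,-1,-1.5): print(e+d*(x-e[0])/d[0])
e,d=ray(f,np.array((650,70))/1.4)
for x in (-.6,-1,-1.5): print(e+d*(x-e[0])/d[0])
save(f,'b.png',(380,0,180,180),3)
"
```

```text
(360, 100) [-0.2377 -0.8416  0.    ]
(540, 150) [-0.2808 -0.2101  0.    ]
(640, 155) [-0.4455  0.0398  0.    ]
(780, 222) [-0.3395  0.4486  0.    ]
[-0.6     0.3891  0.0785]
[-1.      0.418  -0.0777]
[-1.5     0.4542 -0.273 ]
[-0.6    -0.0305  0.1945]
[-1.     -0.097   0.0646]
[-1.5    -0.1802 -0.0976]
```

View pics/b.png

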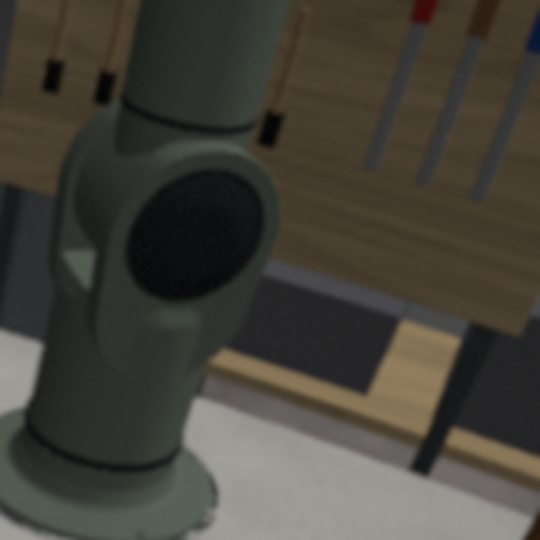

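```bash
python3 -c "
from h import *
s=telemetry.observe();print(s['position'],s['tool_rot'])
W=[(.34,-.05,.45),(.38,.12,.5),(.33,.27,.5),(.2,.38,.5),(.03,.44,.5),(-.14,.43,.5),(-.32,.36,.5)]
go(*W)
for w,v in zip(W,W[1:]): go(v,pos=w)
"
```

```text
[ 0.2297 -0.1963  0.2801] [ 3.1103 -0.075   2.4155]
[  2.73  18.78 -16.25] 0
[ 11.38  34.28 -20.14] 0
[ 25.04  42.14 -18.86] 0
[ 42.02  41.7  -17.6 ] 0
[ 58.67  34.86 -16.56] 0
[ 70.68  22.8  -16.04] 0
[ 79.47   5.61 -15.92] 0
[ 8.65 15.5  -3.88] 0
[13.66  7.86  1.27] 0
[16.98 -0.45  1.26] 0
[16.65 -6.84  1.04] 0
[ 12.01 -12.06   0.53] 0
[  8.79 -17.2    0.12] 0
```

>>> apply_moves(steps=[[0.4,2.6,-3,0],[0.9,5.5,-6,0],[1.3,8.7,-9,0],[1.7,12,-11.5,0],[2.2,15.4,-14,0],[2.8,18.8,-16.2,0],[4.8,22.4,-17.2,0],[7,26.2,-18.2,0],[9.2,30.1,-19.1,0],[11.4,34,-20,0]])

```text
clock: 11.55
position: [0.3742, 0.1064, 0.4958]
tool_rot: [3.11, -0.073, 2.415]
force: [1.8, -0.2, -0.7]
grip_width: 0.0852
```

>>> apply_moves(steps=[[3.6,2,0.3,0],[7.2,4,0.6,0],[10.8,6,0.9,0],[14.4,7.8,1.3,0],[18.5,7.8,1.6,0],[22.5,7.6,2,0],[26.5,7.4,2.2,0],[30.5,7.2,2.5,0],[34.3,5.8,2.8,0],[38,4.2,3,0]])

```text
clock: 12.38
position: [0.1162, 0.39, 0.4942]
tool_rot: [3.111, -0.074, 2.416]
force: [0.1, 0.2, 1.3]
grip_width: 0.0853
```

>>> apply_moves(steps=[[3.7,-1.5,0.3,0],[7.4,-3,0.5,0],[11,-5,0.6,0],[14.2,-7.6,0.8,0],[17.2,-10.4,0.9,0],[20.2,-13.2,1,0],[22.4,-16.6,1,0],[24.5,-20,1,0],[26.4,-23.5,1,0],[28.2,-27,1,0]])

```text
clock: 13.22
position: [-0.217, 0.3936, 0.4967]
tool_rot: [3.109, -0.074, 2.416]
force: [0.5, 0.9, 1.0]
grip_width: 0.0857
```

```bash
python3 -c "
from h import *
s=telemetry.observe();R=Ro.from_euler('xyz',s['tool_rot']).as_matrix();print(s['clock'],s['position'],s['qpos'],s['tool_rot']);print(R)
go((-.45,.42,.5),(-.65,.62,.5),(-.75,.72,.6))
"
```

```text
13.2167 [-0.217   0.3936  0.4967] [-0.8892  0.1448 -1.4627  1.5925  0.1721  1.4579 -1.5147] [ 3.1092 -0.0741  2.4156]
[[-0.7458  0.6653 -0.0338]
 [ 0.6621  0.7458  0.0733]
 [ 0.074   0.0323 -0.9967]]
[ 19.15 -13.52   0.65] 0
[ 47.3  -11.91   2.8 ] 0
[ 62.12 -10.79  -6.1 ] 0
```

>>> apply_moves(steps=[[3.8,-2.7,0.1,0],[7.6,-5.4,0.2,0],[11.4,-8.1,0.4,0],[15.2,-10.8,0.5,0],[19.1,-13.5,0.7,0],[23,-13.3,1,0],[27,-13.1,1.3,0],[31,-12.9,1.6,0],[35,-12.6,1.9,0],[39,-12.4,2.2,0]])

```text
clock: 14.05
position: [-0.5003, 0.497, 0.5003]
tool_rot: [3.109, -0.074, 2.415]
force: [1.4, 2.0, 2.1]
grip_width: 0.0855
```

```bash
python3 -c "
from h import *
s=telemetry.observe();R=Ro.from_euler('xyz',s['tool_rot']).as_matrix();print(s['clock'],s['position'],s['qpos'],s['tool_rot'],s['force']);print(R)
"
```

```text
14.05 [-0.5003  0.497   0.5003] [-1.9779  0.6686 -1.1214  0.9132  0.6777  1.7844 -1.9527] [ 3.109  -0.0739  2.4153] [1.3616 2.0077 2.135 ]
[[-0.7456  0.6655 -0.0336]
 [ 0.6623  0.7457  0.0733]
 [ 0.0738  0.0324 -0.9967]]
```

>>> apply_moves(steps=[[3,0,0,0],[6,0,0,0],[9,0,0,0],[12,0,0,0],[15,0,0,0],[18,0,0,0],[21,0,0,0],[24,0,0,0],[24,0,0,0],[24,0,0,0]])

```text
clock: 14.88
position: [-0.5873, 0.6063, 0.4804]
tool_rot: [3.105, -0.088, 2.412]
force: [0.7, 1.0, 0.9]
grip_width: 0.0852
```

```bash
python3 -c "
from h import *
s=telemetry.observe();R=Ro.from_euler('xyz',s['tool_rot']).as_matrix();print(s['clock'],s['position'],s['qpos'],s['tool_rot'],s['force']);print(R)
"
```

```text
14.8833 [-0.5873  0.6063  0.4804] [-2.4173  0.9538 -0.0885  0.1683  0.1213  1.9327 -1.5782] [ 3.105  -0.0879  2.4116] [0.666  0.9824 0.8538]
[[-0.7423  0.6688 -0.041 ]
 [ 0.6643  0.7425  0.0858]
 [ 0.0878  0.0365 -0.9955]]
```

>>> apply_moves(steps=[[-1,0,-3.5,0],[-2,0,-7,0],[-3,0,-10.5,0],[-4,0,-14,0],[-5,0,-17.5,0],[-5,0,-21,0],[-5,0,-25,0],[-5,0,-29,0],[-5,0,-33,0],[-5,0,-37,0]])

```text
clock: 15.72
position: [-0.6229, 0.4706, 0.681]
tool_rot: [3.041, -0.335, 2.52]
force: [0.3, 0.5, 1.2]
grip_width: 0.0855
```

```bash
python3 -c "
from h import *
s=telemetry.observe();R=Ro.from_euler('xyz',s['tool_rot']).as_matrix();print(s['clock'],s['position'],s['qpos'],s['tool_rot'],s['force']);print(R)
"
```

```text
15.7167 [-0.6229  0.4706  0.681 ] [-2.6309  0.7134  0.033   0.1689  0.1156  1.9325 -1.6181] [ 3.0408 -0.3351  2.5203] [0.2628 0.5191 1.2328]
[[-0.7679  0.606  -0.2075]
 [ 0.5497  0.7898  0.2722]
 [ 0.3288  0.095  -0.9396]]
```

```bash
python3 -c "
from h import *
go((-.65,.37,.80),(-.65,.33,1.0))
"
```

```text
[  0.46  -8.46 -13.36] 0
[  4.84  -9.72 -33.24] 0
```

>>> apply_moves(steps=[[0.1,-1.7,-2.7,0],[0.2,-3.4,-5.4,0],[0.3,-5.1,-8,0],[0.4,-6.8,-10.7,0],[0.5,-8.4,-13.4,0],[1,-8.6,-15.5,0],[1.5,-8.8,-17.5,0],[2,-9,-19.5,0],[2,-9,-21,0],[2,-9,-21,0]])

```text
clock: 16.55
position: [-0.6419, 0.3451, 0.7798]
tool_rot: [3.032, -0.481, 2.539]
force: [-0.3, 0.3, 0.9]
grip_width: 0.0854
```

```bash
cat >> h.py <<'E'
def st():
    s=telemetry.observe();R=Ro.from_euler('xyz',s['tool_rot']).as_matrix();z=R[:,2]
    print(round(s['clock'],2),s['position'],s['qpos'],s['tool_rot'],s['force'],round(s['grip_width'],4))
    print("lean",np.degrees(np.arccos(-z[2])).round(1),"az",np.degrees(np.arctan2(z[1],z[0])).round(1),"yz",R[2,1].round(3),"turn to level y",np.arctan2(-R[2,1],-R[2,0]).round(3), np.arctan2(R[2,1],R[2,0]).round(3))
E
python3 -c "
from h import *
st()"
```

```text
16.55 [-0.6419  0.3451  0.7798] [-2.9104  0.67    1.2476  0.1694 -0.8835  1.9324 -1.6242] [ 3.0324 -0.4814  2.5393] [-0.345   0.2615  0.9129] 0.0854
lean 28.2 az 132.2 yz 0.097 turn to level y -2.936 0.206
```

```bash
python3 -c "
from h import *
p=telemetry.observe()['position']
go(p+[0,.04,.15],p+[.05,.05,.25])
"
```

```text
[  8.95   4.61 -11.81] 0
[ 10.43   9.39 -21.86] 0
```

>>> apply_moves(steps=[[2,1,-2.4,0.05],[4,2,-4.8,0.1],[6,3,-7.2,0.15],[7.5,3.8,-9.6,0.2],[9,4.6,-11.8,0.206],[9.2,5.2,-13.5,0.206],[9.2,5.2,-15,0.206],[9.2,5.2,-15,0.206],[9.2,5.2,-15,0.206],[9.2,5.2,-15,0.206]])

```text
clock: 17.38
position: [-0.5858, 0.3639, 0.8299]
tool_rot: [-3.129, -0.544, 2.304]
force: [-0.1, -1.1, -0.3]
grip_width: 0.085
```

```bash
python3 -c "
from h import *
st()"
```

```text
17.38 [-0.5858  0.3639  0.8299] [-2.8539  0.5531  0.7546  0.169  -0.4178  1.9325 -1.8204] [-3.1294 -0.5442  2.3043] [-0.0681 -1.0604 -0.2833] 0.085
lean 31.2 az 133.4 yz -0.01 turn to level y 3.121 -0.02
```

```bash
python3 -c "
from h import *
W=[(-.42,.5,.62),(-.2,.55,.5),(.05,.52,.5),(.28,.4,.5),(.41,.2,.5),(.46,0,.5),(.5,-.2,.35)]
go(*W[:2])
for i in range(1,5): print(i);go(*W[i+1:i+3],pos=W[i])
"
```

```text
[-11.71  21.64  17.18] 0
[-27.34  41.38  21.51] 0
1
[-16.23  16.44 -10.02] 0
[-37.03  25.34 -22.72] 0
2
[-20.8   8.9 -12.7] 0
[-40.96   5.02 -24.85] 0
3
[-20.16  -3.88 -12.15] 0
[-35.73 -13.67 -21.46] 0
4
[-15.57  -9.79  -9.31] 0
[-38.34 -20.16  -5.42] 0
```

>>> apply_moves(steps=[[-1.4,2.5,2,0],[-3,5.6,4.5,0],[-4.7,8.7,7,0],[-6.4,11.8,9.4,0],[-8.1,15,11.9,0],[-9.8,18.1,14.4,0],[-11.7,21.3,16.8,0],[-14.2,24.6,17.8,0],[-16.8,27.9,18.6,0],[-19.4,31.2,19.4,0]])

```text
clock: 18.22
position: [-0.3806, 0.4993, 0.609]
tool_rot: [-3.128, -0.543, 2.303]
force: [-0.2, 1.2, 1.2]
grip_width: 0.0852
```

>>> apply_moves(steps=[[-2.6,3.2,0.5,0],[-5.2,6.5,1,0],[-8,9.7,1,0],[-10.7,12.5,-0.6,0],[-13.4,15.3,-2.2,0],[-16.1,18,-3.9,0],[-18.8,20.7,-5.5,0],[-21.5,23.4,-7.1,0],[-24.2,26,-8.7,0],[-27.4,27.3,-10.7,0]])

```text
clock: 19.05
position: [0.017, 0.4686, 0.5574]
tool_rot: [-3.127, -0.544, 2.301]
force: [1.1, 1.0, -0.4]
grip_width: 0.0854
```

```bash
python3 -c "
from h import *
st()
go((.28,.4,.5),(.41,.2,.5))
go((.41,.2,.5),(.46,0,.5),(.5,-.2,.35))
"
```

```text
19.05 [0.017  0.4686 0.5574] [-2.4382 -0.2751  0.8152  1.7246 -0.1647  1.1958 -0.8371] [-3.1272 -0.5438  2.3011] [ 1.108   1.011  -0.3522] 0.0854
lean 31.2 az 133.4 yz -0.012 turn to level y 3.118 -0.024
[-22.36  14.92  -7.02] 0
[-42.53  11.09 -19.17] 0
[-42.53  11.09 -19.17] 0
[-58.13   1.34 -28.46] 0
[-80.93  -8.97 -24.57] 0
```

>>> apply_moves(steps=[[-3,3,-0.2,0],[-6,5.8,-0.8,0],[-9.2,8.2,-2,0],[-12.5,10.3,-3.5,0],[-15.8,12.4,-5,0],[-19.2,14,-6.2,0],[-22.6,14.6,-7.6,0],[-26,14,-9.5,0],[-29.4,13.4,-11.5,0],[-32.8,12.8,-13.5,0]])

```text
clock: 19.88
position: [0.3152, 0.2911, 0.5077]
tool_rot: [3.136, -0.538, 2.304]
force: [0.5, 1.0, -0.1]
grip_width: 0.0854
```

```bash
python3 -c "
from h import *
st()
go((.41,.2,.5),(.46,0,.5),(.5,-.2,.35))
"
```

```text
19.88 [0.3152 0.2911 0.5077] [-2.2103 -0.3042  1.4229  1.6796 -0.2368  1.473  -0.0379] [ 3.136  -0.5377  2.304 ] [ 0.5258  0.9657 -0.0944] 0.0854
lean 30.8 az 131.4 yz 0.005 turn to level y -3.132 0.009
[-11.66   0.98  -6.05] 0
[-27.3   -8.64 -15.43] 0
[-50.04 -19.07 -11.59] 0
```

```bash
python3 -c "
from h import *
go((.40,.36,.5),(.5,.42,.5))
"
```

```text
[-0.87 10.91  0.43] 0
[-2.79 22.36 -0.65] 0
```

>>> apply_moves(steps=[[-0.2,2.2,0,0],[-0.4,4.4,0.1,0],[-0.6,6.6,0.2,0],[-0.8,8.8,0.3,0],[-0.9,11,0.4,0],[-1.3,13.3,0.2,0],[-1.7,15.6,0,0],[-2,17.9,-0.2,0],[-2.4,20.2,-0.4,0],[-2.8,22.4,-0.6,0]])

```text
clock: 20.72
position: [0.3152, 0.3284, 0.5235]
tool_rot: [3.101, -0.525, 2.304]
force: [0.4, 0.3, 0.7]
grip_width: 0.0851
```

```bash
python3 -c "
from h import *
st()
go((.55,.2,.45),(.56,0,.42),(.58,-.2,.3))
"
```

```text
20.72 [0.3152 0.3284 0.5235] [-2.294  -0.3039  1.422   1.6357 -0.2149  1.4401 -0.1228] [ 3.1013 -0.5246  2.3042] [0.4406 0.2972 0.6648] 0.0851
lean 30.1 az 127.4 yz 0.035 turn to level y -3.072 0.07
[-25.54   9.09  -5.92] 0
[-40.48  -3.33 -11.61] 0
[-60.51 -15.32  -9.81] 0
```

```bash
python3 -c "
from h import *
go((.2,.45,.52),(.17,.68,.5))
"
```

```text
[14.32 -0.77  8.67] 0
[29.85 11.94 20.49] 0
```

>>> apply_moves(steps=[[3.5,-0.2,2.2,0],[7,-0.4,4.4,0],[10.7,-0.6,6.5,0],[14.3,-0.8,8.7,0],[17,1.4,10.7,0],[19.6,3.5,12.7,0],[22.2,5.7,14.7,0],[24.8,7.8,16.7,0],[27.3,9.9,18.6,0],[29.8,11.9,20.5,0]])

```text
clock: 21.55
position: [0.1297, 0.5415, 0.524]
tool_rot: [3.069, -0.537, 2.302]
force: [-0.4, -0.7, 0.1]
grip_width: 0.0852
```

```bash
python3 -c "
from h import *
st()
go((.25,.65,.5),(.45,.55,.5),(.62,.38,.48))
"
```

```text
21.55 [0.1297 0.5415 0.524 ] [-2.9085 -0.3037  1.4199  1.6416 -0.0556  1.1295 -0.7071] [ 3.0688 -0.5369  2.302 ] [-0.4032 -0.7442  0.0677] 0.0852
lean 31.0 az 123.8 yz 0.062 turn to level y -3.02 0.122
[-1.19 16.    3.26] 0
[-19.06  24.97  -6.75] 0
[-40.71  27.03 -17.19] 0
```

```bash
python3 -c "
from h import *
go((-.15,.62,.55),(-.42,.62,.6),(-.54,.63,.6))
"
```

```text
[ 22.4  -16.29   9.15] 0
[ 40.45 -36.69  12.6 ] 0
[ 47.98 -45.26  16.47] 0
```

>>> apply_moves(steps=[[3.2,-2.3,1.3,0],[6.4,-4.6,2.6,0],[9.6,-7,3.9,0],[12.8,-9.3,5.2,0],[16,-11.6,6.5,0],[19.2,-14,7.8,0],[22.4,-16.3,9.1,0],[25,-19.2,9.7,0],[27.6,-22.2,10.2,0],[30.2,-25.1,10.6,0]])

```text
clock: 22.38
position: [-0.2563, 0.6172, 0.5674]
tool_rot: [3.07, -0.534, 2.306]
force: [0.3, 0.4, -0.7]
grip_width: 0.0855
```

```bash
python3 -c "
from h import *
st()
go((-.42,.62,.6),(-.54,.63,.55))
"
```

```text
22.38 [-0.2563  0.6172  0.5674] [-2.8918  0.2803  1.1942  1.4406 -0.5104  1.1139 -0.9466] [ 3.0702 -0.5338  2.3059] [ 0.3293  0.3854 -0.6741] 0.0855
lean 30.8 az 124.1 yz 0.061 turn to level y -3.021 0.12
[ 11.29 -12.13   2.03] 0
[ 16.31 -20.96  10.19] 0
```

```bash
python3 -c "
from h import *
go((-.46,.68,.5),(-.33,.78,.48),(-.1,.8,.48))
"
```

```text
[ 12.34 -11.94  14.31] 0
[10.2   4.29 16.53] 0
[-1.8  23.15 10.77] 0
```

>>> apply_moves(steps=[[2.1,-2,2.4,0],[4.2,-4,4.8,0],[6.2,-6,7.2,0],[8.3,-8,9.5,0],[10.3,-10,12,0],[12.3,-11.9,14.3,0],[11.8,-8,15,0],[11.2,-4,15.7,0],[10.7,0,16.2,0],[10.2,4,16.5,0]])

```text
clock: 23.22
position: [-0.3288, 0.7791, 0.4795]
tool_rot: [3.071, -0.534, 2.307]
force: [-0.4, 0.5, 0.3]
grip_width: 0.0857
```

```bash
python3 -c "
from h import *
st()
go((-.1,.8,.48),(.13,.76,.48),(.35,.64,.48))
"
```

```text
23.22 [-0.3288  0.7791  0.4795] [-2.4621  0.6506  0.9311  1.1412 -0.7972  1.1135 -0.8607] [ 3.071  -0.534   2.3066] [-0.3915  0.491   0.2698] 0.0857
lean 30.8 az 124.2 yz 0.061 turn to level y -3.023 0.119
[-11.86  18.82  -5.75] 0
[-27.7   33.81 -14.08] 0
[-48.07  42.89 -25.51] 0
```

>>> apply_moves(steps=[[-2,3.1,-1,0],[-4,6.3,-1.9,0],[-6,9.4,-2.9,0],[-8,12.6,-3.8,0],[-10,15.7,-4.8,0],[-12,18.8,-5.8,0],[-14.6,21.5,-7.2,0],[-17.2,24.1,-8.6,0],[-19.9,26.6,-10,0],[-22.6,29.1,-11.4,0]])

```text
clock: 24.05
position: [0.0575, 0.7718, 0.4809]
tool_rot: [3.071, -0.536, 2.306]
force: [-0.5, 0.6, 1.0]
grip_width: 0.0853
```

```bash
python3 -c "
from h import *
st()
go((.13,.76,.48),(.35,.64,.48),(.49,.46,.48))
"
```

```text
24.05 [0.0575 0.7718 0.4809] [-1.8897  0.5548  0.8408  1.2382 -0.8932  1.2693 -0.3019] [ 3.0709 -0.5355  2.306 ] [-0.5362  0.5948  0.987 ] 0.0853
lean 30.9 az 124.2 yz 0.061 turn to level y -3.023 0.118
[-4.98  4.78 -2.52] 0
[-25.33  13.88 -13.97] 0
[-44.89  13.01 -25.67] 0
```

>>> apply_moves(steps=[[-2.5,2.4,-1.3,0],[-5,4.8,-2.6,0],[-8.3,6.3,-4.4,0],[-11.7,7.8,-6.3,0],[-15.1,9.3,-8.2,0],[-18.5,10.8,-10.1,0],[-21.9,12.3,-12,0],[-25.3,13.8,-13.9,0],[-28.8,13.7,-16,0],[-32.3,13.6,-18.1,0]])

```text
clock: 24.88
position: [0.3997, 0.575, 0.4791]
tool_rot: [3.072, -0.535, 2.305]
force: [0.6, 0.4, 0.7]
grip_width: 0.0852
```

```bash
python3 -c "
from h import *
st()
go((.49,.46,.46),(.59,.23,.44),(.6,0,.42))
"
```

```text
24.88 [0.3997 0.575  0.4791] [-1.2519  0.5654  0.8102  1.2141 -0.9358  1.5745  0.2237] [ 3.0715 -0.5352  2.3053] [0.5815 0.3788 0.7018] 0.0852
lean 30.9 az 124.2 yz 0.06 turn to level y -3.024 0.118
[-13.52  -0.6   -5.85] 0
[-34.99  -7.84 -16.79] 0
[-51.27 -21.97 -25.13] 0
```

```bash
python3 -c "
from h import *
go((.47,.42,.46),(.53,.2,.42),(.54,0,.38),(.54,-.2,.3))
"
```

```text
[-14.92  -4.7   -6.97] 0
[-34.46 -14.48 -14.61] 0
[-49.85 -26.79 -19.96] 0
[-66.7  -40.12 -21.59] 0
```

>>> apply_moves(steps=[[-3.3,-1,-1.6,0],[-6.6,-2,-3.1,0],[-10.3,-3.2,-4.8,0],[-13.8,-4.4,-6.4,0],[-17.3,-6,-7.9,0],[-20.8,-7.7,-9.3,0],[-24.2,-9.4,-10.6,0],[-27.6,-11.1,-12,0],[-31,-12.8,-13.3,0],[-34.4,-14.5,-14.6,0]])

```text
clock: 25.72
position: [0.5278, 0.2001, 0.4207]
tool_rot: [3.07, -0.536, 2.307]
force: [0.1, 0.3, -0.1]
grip_width: 0.0854
```

>>> apply_moves(steps=[[-3,-2.4,-1.1,0],[-6.1,-4.9,-2.1,0],[-9.2,-7.4,-3.2,0],[-12.3,-9.8,-4.3,0],[-15.4,-12.3,-5.3,0],[-18.4,-14.7,-5.6,0],[-21.4,-17.1,-5.9,0],[-24.4,-19.5,-6.2,0],[-27.4,-21.9,-6.5,0],[-30.5,-24.3,-6.8,0]])

```text
clock: 26.55
position: [0.5371, -0.1793, 0.3081]
tool_rot: [3.069, -0.536, 2.307]
force: [0.3, -0.0, 0.1]
grip_width: 0.0854
```

```bash
python3 -c "
from h import *
st()
f=grab('scene');g=grab('top')
print(cams.pinpoint('scene','slate')[:2],cams.pinpoint('top','slate')[:2])
save(f,'s1.png',(180,130,200,150),4)
"
```

```text
26.55 [ 0.5371 -0.1793  0.3081] [-0.0444  0.7755  0.8195  1.3445 -0.6592  1.7931  1.5208] [ 3.0695 -0.536   2.3067] [ 0.282  -0.0348  0.0847] 0.0854
lean 31.0 az 124.1 yz 0.062 turn to level y -3.021 0.121
[{'uv': [181.6, 223.4], 'score': 0.9}, {'uv': [232.0, 263.6], 'score': 0.86}] [{'uv': [410.8, 249.3], 'score': 0.88}, {'uv': [300.3, 171.0], 'score': 0.87}]
```

View pics/s1.png

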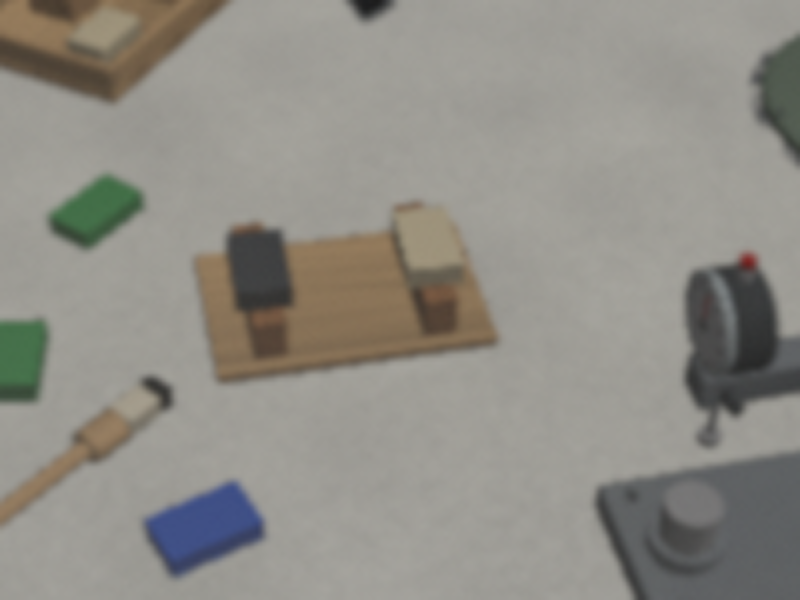

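```bash
python3 -c "
from h import *
st()
R=Ro.from_euler('xyz',telemetry.observe()['tool_rot']).as_matrix();print(R,np.degrees(np.arctan2(-R[1,1],-R[0,1])))
go((.58,-.31,.16),(.5713,-.326,.1106),(.5483,-.292,.042))
"
```

```text
26.75 [ 0.5371 -0.1787  0.3082] [-0.0456  0.7751  0.8198  1.3452 -0.6595  1.7932  1.5175] [ 3.071  -0.5365  2.3036] [-0.2582  1.114   0.2877] 0.0855
lean 31.0 az 124.1 yz 0.061 turn to level y -3.024 0.118
[[-0.5749  0.7656 -0.2887]
 [ 0.6389  0.6405  0.4261]
 [ 0.5111  0.0606 -0.8574]] -140.08483249756486
[-18.43  -6.03   5.87] 0
[-21.48  -8.02   9.67] 0
[-21.49  -8.02  17.67] 0
```

>>> apply_moves(steps=[[-3,-1,1,0],[-6,-2,2,-0.02],[-9,-3,3,-0.03],[-12,-4,4,-0.04],[-15,-5,5,-0.05],[-18,-6,6,-0.06],[-20,-7,8,-0.06],[-21.5,-8,9.7,-0.06],[-21.5,-8,9.7,-0.06],[-21.5,-8,9.7,-0.06]])

```text
clock: 27.58
position: [0.5723, -0.3241, 0.1112]
tool_rot: [3.035, -0.531, 2.375]
force: [1.3, -0.6, 0.7]
grip_width: 0.0854
```

```bash
python3 -c "
from h import *
st()
go((.5483,-.292,.042))
f=grab('scene');g=grab('top')
s=telemetry.observe();R=Ro.from_euler('xyz',s['tool_rot']).as_matrix();T=s['position']
print(proj(g,T),[proj(g,T-.013*R[:,2]+e*.0425*R[:,1]) for e in (-1,1)])
A=np.hstack([cv2.resize(x,(400,320),interpolation=cv2.INTER_CUBIC) for x in (f['color'][150:230,200:300],g['color'][200:280,310:410])])
cv2.imwrite('pics/p1.png',np.clip(A[:,:,::-1]*1.4,0,255).astype(np.uint8))
"
```

```text
27.58 [ 0.5723 -0.3241  0.1112] [ 0.2324  1.1242  0.7132  1.1193 -0.7273  1.6721  1.7192] [ 3.0353 -0.5314  2.3753] [ 1.3299 -0.6044  0.6913] 0.0854
lean 31.0 az 124.2 yz 0.091 turn to level y -2.963 0.178
[-0.09 -0.2   8.  ] 0
[361.6353 227.3266] [array([376.9569, 239.1272]), array([352.4872, 211.8455])]
```

View pics/p1.png

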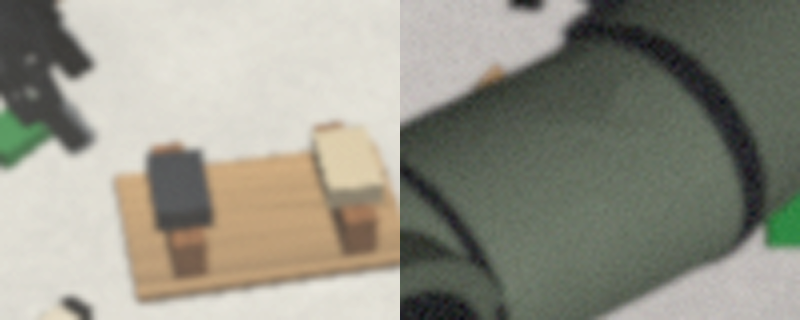

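```bash
python3 -c "
from h import *
f=grab('scene')
s=telemetry.observe();R=Ro.from_euler('xyz',s['tool_rot']).as_matrix();T=s['position']
cr=lambda p:(proj(f,p)-[200,150])*4
for d in (0,.08):
  print(d,[cr(T+(d-.013)*R[:,2]+e*.0425*R[:,1]).round() for e in (-1,1)])
C=np.array([.542,-.285,.06]);a=np.radians(46);u=np.array([np.cos(a),np.sin(a),0]);v=np.array([-u[1],u[0],0])
print([cr(C+i*.0325*u+j*.02*v).round() for i,j in((1,1),(1,-1),(-1,-1),(-1,1))])
"
```

```text
0 [array([80., 71.]), array([ 82., 140.])]
0.08 [array([145., 150.]), array([151., 221.])]
[array([206., 204.]), array([147., 211.]), array([137., 150.]), array([194., 144.])]
```

```bash
python3 -c "
from h import *
f=grab('scene')
g=lambda c:at(f,np.array(c)/4+[200,150],.06)[:2]
print(g((180,185)),g((171,177)), g((186,219))-g((174,151)))
"
```

```text
[ 0.5452 -0.2745] [ 0.5423 -0.2848] [0.0504 0.0515]
```

```bash
python3 -c "
from h import *
go((.5488,-.2880,.042))
"
```

```text
[0.12 0.04 8.37] 0
```

>>> apply_moves(steps=[[0.1,0.1,1.2,0],[0.1,0.1,2.6,0],[0.1,0.1,4,0],[0.1,0.1,5.4,0],[0.1,0.1,6.6,0],[0.1,0.1,7.6,0],[0.1,0.1,8.2,0],[0.1,0.1,8.3,0],[0.1,0.1,8.3,0],[0.1,0.1,8.3,0]])

```text
clock: 28.62
position: [0.5485, -0.2892, 0.0411]
tool_rot: [3.036, -0.529, 2.374]
force: [-0.8, 0.1, 0.1]
grip_width: 0.0851
```

>>> apply_moves(steps=[[0,0,0,0],[0,0,0,0],[0,0,0,0],[0,0,0,0],[0,0,0,0],[0,0,0,0],[0,0,0,0],[0,0,0,0],[0,0,0,0],[0,0,0,0]], claw=1, force=25)

```text
clock: 29.45
position: [0.5485, -0.2893, 0.0414]
tool_rot: [3.035, -0.529, 2.374]
force: [-0.2, -1.3, 5.1]
grip_width: 0.0647
```

```bash
python3 -c "
from h import *
st()
f=grab('scene');save(f,'p2.png',(190,140,120,90),5)
"
```

```text
29.45 [ 0.5485 -0.2893  0.0414] [ 0.18    1.1485  0.6868  1.2855 -0.7581  1.5128  1.7756] [ 3.0355 -0.5289  2.3743] [-0.1893 -1.3194  5.0739] 0.0647
lean 30.9 az 124.1 yz 0.091 turn to level y -2.962 0.179
```

View pics/p2.png

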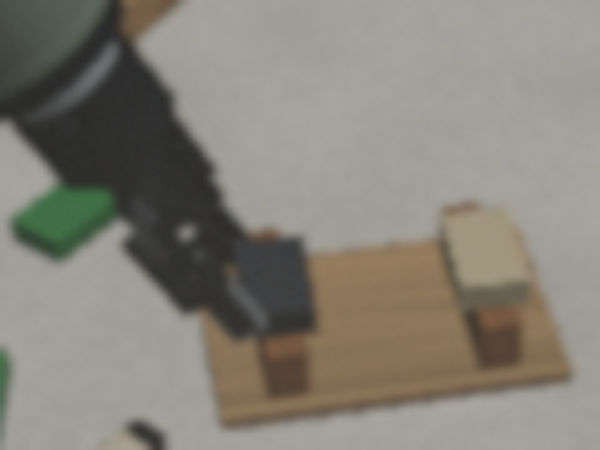

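>>> apply_moves(steps=[[0,0,0,0.03],[0,0,0,0.06],[0,0,0,0.09],[0,0,0,0.12],[0,0,0,0.15],[0,0,0,0.18],[0,0,0,0.18],[0,0,0,0.18],[0,0,0,0.18],[0,0,0,0.18]], force=20)

```text
clock: 30.33
position: [0.5481, -0.289, 0.0414]
tool_rot: [-3.141, -0.54, 2.165]
force: [-1.5, 0.6, 8.7]
grip_width: 0.0644
```

>>> apply_moves(steps=[[0,0,0,0],[0,0,0,0],[0,0,0,0],[0,0,0,0],[0,0,0,0],[0,0,0,0],[0,0,0,0],[0,0,0,0],[0,0,0,0],[0,0,0,0]], claw=0.12)

```text
clock: 31.17
position: [0.5482, -0.2888, 0.0406]
tool_rot: [-3.141, -0.54, 2.165]
force: [0.5, 0.8, 0.8]
grip_width: 0.0753
```

>>> apply_moves(steps=[[0,0,0,0],[0,0,0,0],[0,0,0,0],[0,0,0,0],[0,0,0,0],[0,0,0,0],[0,0,0,0],[0,0,0,0],[0,0,0,0],[0,0,0,0]], claw=1, force=60)

```text
clock: 32.0
position: [0.5485, -0.2891, 0.0413]
tool_rot: [-3.141, -0.539, 2.166]
force: [0.9, -2.5, 7.8]
grip_width: 0.0632
```

```bash
python3 -c "
from h import *
st()
f=grab('scene');g=grab('top');save(f,'p3.png',(190,140,120,90),5)
"
```

```text
32.0 [ 0.5485 -0.2891  0.0413] [ 0.1635  1.1634  0.7272  1.2869 -0.7889  1.5294  1.6167] [-3.1412 -0.5386  2.1656] [ 0.8918 -2.5066  7.83  ] 0.0632
lean 30.9 az 124.1 yz -0.0 turn to level y 3.141 -0.001
```

View pics/p3.png

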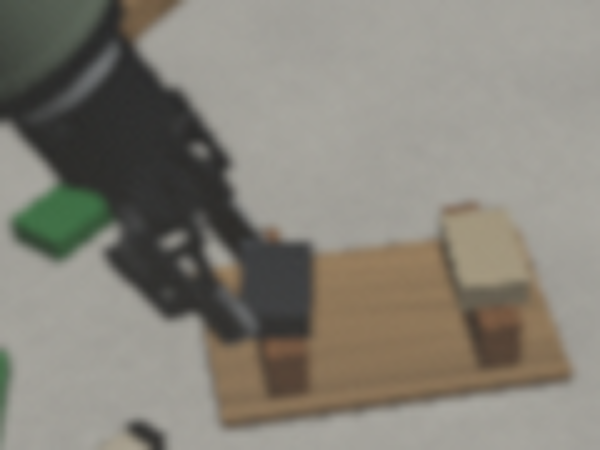

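```bash
python3 -c "
from h import *
f=grab('scene');g=grab('top')
c=[at(f,np.array(p)/5+[190,140],.06)[:2] for p in((243,250),(312,243),(310,328),(258,332))]
print(np.array(c),np.mean(c,0))
for n,F in(('scene',f),('top',g)):
  for d in cams.pinpoint(n,'slate')[:4]: print(n,d,at(F,d['uv'],.042)[:2])
R=Ro.from_euler('xyz',telemetry.observe()['tool_rot']).as_matrix();print(R)
p=telemetry.observe()['position'];go(p+[0,0,.1])
"
```

```text
[[ 0.5351 -0.3057]
 [ 0.5074 -0.2784]
 [ 0.5637 -0.2354]
 [ 0.5827 -0.2558]] [ 0.5472 -0.2688]
scene {'uv': [181.9, 222.6], 'score': 0.86} [ 0.71   -0.3553]
scene {'uv': [232.2, 262.1], 'score': 0.62} [ 0.7328 -0.1625]
scene {'uv': [204.0, 182.3], 'score': 0.55} [ 0.5525 -0.4247]
scene {'uv': [357.9, 213.0], 'score': 0.45} [0.4018 0.0003]
top {'uv': [407.6, 249.7], 'score': 0.86} [ 0.5244 -0.4471]
top {'uv': [299.2, 170.7], 'score': 0.71} [ 0.7164 -0.1786]
top {'uv': [383.4, 186.7], 'score': 0.62} [ 0.6794 -0.3882]
[[-0.481   0.8282 -0.2878]
 [ 0.711   0.5605  0.4246]
 [ 0.5129 -0.0004 -0.8584]]
[ 5.13 -0.   -8.58] 0
```

>>> apply_moves(steps=[[0.2,0,-0.4,0],[0.5,0,-0.9,0],[1,0,-1.7,0],[1.5,0,-2.6,0],[2,0,-3.4,0],[2.7,0,-4.5,0],[3.4,0,-5.7,0],[4,0,-6.7,0],[4.6,0,-7.7,0],[5.1,0,-8.6,0]])

```text
clock: 33.13
position: [0.5487, -0.2891, 0.1422]
tool_rot: [-3.141, -0.539, 2.166]
force: [-0.7, -0.6, -0.7]
grip_width: 0.0627
```

```bash
python3 -c "
from h import *
st()
f=grab('scene');g=grab('top')
for k,z in(('anvil_top',.062),('foot_face',.115),('knob_top',.229),('dial_front',.208),('gauge',0)):
  for n,F in(('scene',f),('top',g)):
    for d in cams.pinpoint(n,k)[:1]: print(k,n,d,at(F,d['uv'],z)[:2])
save(f,'v.png',(320,170,120,120),1); save(g,'vt.png',(130,190,110,110),1)
A=np.hstack([cv2.resize(f['color'][205:295,320:440],(533,400),interpolation=cv2.INTER_CUBIC),cv2.resize(f['color'][140:220,195:245],(250,400),interpolation=cv2.INTER_CUBIC)])
cv2.imwrite('pics/v1.png',np.clip(A[:,:,::-1]*1.4,0,255).astype(np.uint8))
"
```

```text
33.13 [ 0.5487 -0.2891  0.1422] [ 0.1486  1.0471  0.7739  1.2622 -0.7348  1.6562  1.5771] [-3.1413 -0.539   2.1656] [-0.7126 -0.5664 -0.7235] 0.0627
lean 30.9 az 124.1 yz -0.0 turn to level y 3.141 -0.001
anvil_top scene {'uv': [353.9, 254.6], 'score': 0.96} [0.5574 0.0659]
anvil_top top {'uv': [200.5, 226.7], 'score': 0.73} [0.5713 0.0606]
foot_face scene {'uv': [356.8, 238.5], 'score': 0.46} [0.5558 0.0636]
knob_top scene {'uv': [416.0, 191.7], 'score': 0.76} [0.4619 0.1394]
knob_top top {'uv': [152.1, 268.8], 'score': 0.7} [0.4718 0.134 ]
dial_front scene {'uv': [356.3, 209.3], 'score': 0.65} [0.5673 0.0524]
dial_front top {'uv': [193.1, 223.6], 'score': 0.94} [0.5699 0.0542]
gauge scene {'uv': [346.2, 273.3], 'score': 0.66} [0.5696 0.0615]
gauge top {'uv': [205.6, 231.9], 'score': 0.89} [0.5616 0.0569]
```

View pics/v1.png

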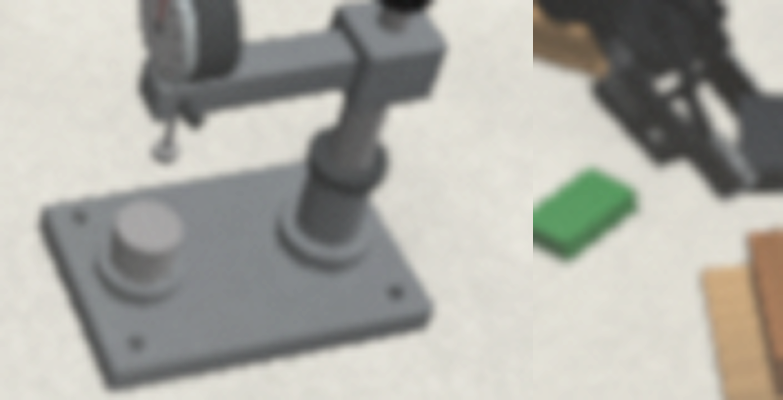

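```bash
python3 -c "
from h import *
go((.637,-.01,.14),(.637,-.01,.067),(.5697,.0506,.067))
go((.5697,.0506,.067),pos=(.637,-.01,.067))
"
```

```text
[15.56 22.97  9.34] 0
[11.81 22.98 15.6 ] 0
[19.35 20.8  20.12] 0
[ 7.54 -2.18  4.52] 0
```

>>> apply_moves(steps=[[1.8,2.6,1.1,0],[3.7,5.5,2.2,0],[5.8,8.5,3.4,0],[7.8,11.5,4.7,0],[9.8,14.5,5.9,0],[11.8,17.4,7.1,0],[13.7,20.3,8.2,0],[15.5,22.9,9.4,0],[15,23,10.4,0],[14.5,23,11.2,0]])

```text
clock: 34.57
position: [0.6374, -0.007, 0.1184]
tool_rot: [3.141, -0.54, 2.17]
force: [-0.7, 0.1, -2.2]
grip_width: 0.0632
```

>>> apply_moves(steps=[[-0.7,0,1.1,0],[-1.4,0,2.3,0],[-2.1,0,3.5,0],[-2.7,0,4.4,0],[-2.7,0,4.4,0],[-2.7,0,4.4,0],[-2.7,0,4.4,0],[-2.7,0,4.4,0],[-2.7,0,4.4,0],[-2.7,0,4.4,0]])

```text
clock: 35.4
position: [0.6375, -0.01, 0.0677]
tool_rot: [-3.142, -0.539, 2.166]
force: [-0.1, -0.9, -2.0]
grip_width: 0.0628
```

```bash
python3 -c "
from h import *
st()
go((.5697,.0506,.067),(.5697,.0506,.0613))
f=grab('scene');g=grab('top')
for n,F in(('scene',f),('top',g)):
  for d in cams.pinpoint(n,'slate')[:3]: print(n,d,at(F,d['uv'],.067)[:2])
# dark blob
b=f['color'][190:290,280:400];print(proj(f,telemetry.observe()['position']))
"
```

```text
35.4 [ 0.6375 -0.01    0.0677] [-0.2331  1.0817  0.6947  1.3741 -0.9319  1.4758  1.296 ] [-3.1416 -0.5391  2.1658] [-0.0599 -0.8883 -2.0468] 0.0628
lean 30.9 az 124.1 yz -0.0 turn to level y 3.142 -0.0
[ 7.53 -2.22  4.59] 0
[ 7.24 -2.22  5.08] 0
scene {'uv': [309.0, 260.9], 'score': 0.9} [ 0.6401 -0.0079]
scene {'uv': [180.6, 221.2], 'score': 0.83} [ 0.7239 -0.3403]
scene {'uv': [232.7, 263.4], 'score': 0.56} [ 0.7498 -0.1444]
top {'uv': [298.5, 172.8], 'score': 0.67} [ 0.7071 -0.1762]
top {'uv': [384.9, 185.7], 'score': 0.66} [ 0.6786 -0.3872]
top {'uv': [409.7, 248.3], 'score': 0.59} [ 0.5274 -0.4465]
[308.875  259.6569]
```

```bash
python3 -c "
from h import *
f=grab('scene')
x0,y0,k=275,195,6
im=cv2.resize(f['color'][y0:y0+100,x0:x0+130],None,fx=k,fy=k,interpolation=cv2.INTER_CUBIC)
im=np.clip(im[:,:,::-1].astype(float)*1.7,0,255).astype(np.uint8).copy()
pt=lambda p:tuple(int(v) for v in (proj(f,p)-[x0,y0]+.5)*k)
p=telemetry.observe()['position'];R=Ro.from_euler('xyz',telemetry.observe()['tool_rot']).as_matrix()
u=np.array([-.561,.828,0]);w=R[:,1]
C=p+.012*u;zt=p[2]+.0007+.018
for z,col in((zt,(0,255,255)),(zt-.018,(0,200,0))):
  q=[pt(np.array([*(C+i*.0325*w+j*.02*u)[:2],z])) for i,j in((1,1),(1,-1),(-1,-1),(-1,1))]
  cv2.polylines(im,[np.array(q)],True,col,1)
A=np.array([.563,.0605])
for r,z in((.018,.062),(.007,.115)):
  cv2.polylines(im,[np.array([pt((A[0]+r*np.cos(t),A[1]+r*np.sin(t),z)) for t in np.linspace(0,6.28,30)])],True,(0,0,255),1)
cv2.imwrite('pics/w.png',im)
"
```

```text
(no output)
```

View pics/w.png

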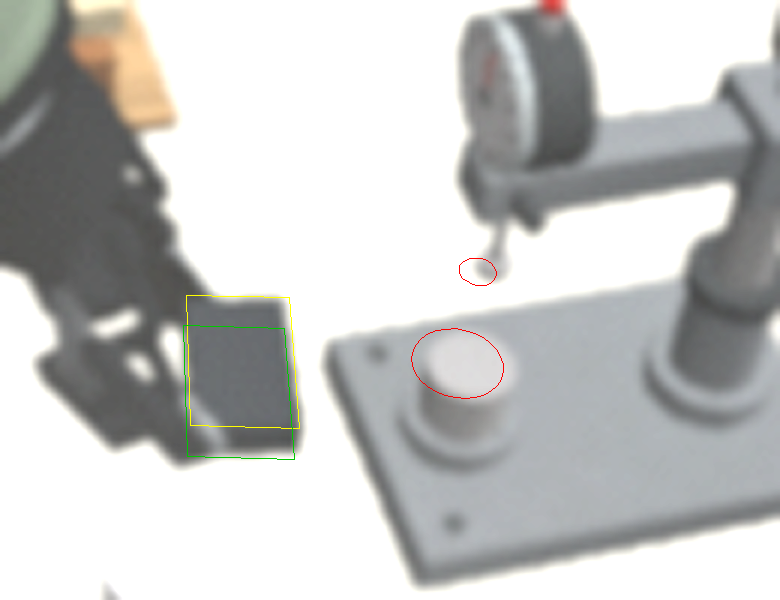

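```bash
python3 -c "
from h import *
f=grab('scene')
b=proj(f,(.563,.0605,.062))
for d in((1.5,-.2),(1.8,-.5)):
  A=at(f,b+d,.062);print(A[:2])
  T=A[:2]-.012*np.array([-.561,.828]);print(T);go((*T,.067),(*T,.0613),pos=telemetry.observe()['position'])
"
```

```text
[0.5603 0.0631]
[0.5671 0.0532]
[ 7.85 -2.28  4.73] 0
[ 7.55 -2.28  5.22] 0
[0.5591 0.0632]
[0.5658 0.0533]
[ 7.92 -2.37  4.77] 0
[ 7.62 -2.37  5.26] 0
```

>>> apply_moves(steps=[[0.8,-0.25,0.5,0],[1.7,-0.5,1,0],[2.6,-0.75,1.6,0],[3.6,-1.05,2.2,0],[4.6,-1.35,2.8,0],[5.5,-1.6,3.3,0],[6.4,-1.9,3.9,0],[7.2,-2.1,4.35,0],[7.85,-2.3,4.73,0],[7.85,-2.3,4.73,0]])

```text
clock: 36.53
position: [0.5661, 0.0542, 0.0671]
tool_rot: [-3.141, -0.54, 2.166]
force: [-1.1, 0.3, -1.2]
grip_width: 0.0628
```

```bash
python3 -c "
from h import *
st()
p=telemetry.observe()['position'];go(p-[0,0,.005])
"
```

```text
36.53 [0.5661 0.0542 0.0671] [-0.3674  0.9855  0.6878  1.6312 -0.9607  1.3507  1.3403] [-3.1408 -0.5404  2.1662] [-1.1165  0.264  -1.2377] 0.0628
lean 31.0 az 124.2 yz -0.001 turn to level y 3.14 -0.001
[-0.26  0.    0.43] 0
```

>>> apply_moves(steps=[[-0.05,0,0.09,0],[-0.1,0,0.17,0],[-0.15,0,0.26,0],[-0.2,0,0.34,0],[-0.23,0,0.38,0],[-0.26,0,0.43,0],[-0.26,0,0.43,0],[-0.26,0,0.43,0],[-0.26,0,0.43,0],[-0.26,0,0.43,0]])

```text
clock: 37.37
position: [0.5669, 0.053, 0.062]
tool_rot: [-3.141, -0.54, 2.165]
force: [0.2, -0.4, -2.0]
grip_width: 0.0628
```

>>> apply_moves(steps=[[-0.02,0,0.03,0],[-0.04,0,0.06,0],[-0.06,0,0.09,0],[-0.08,0,0.12,0],[-0.08,0,0.13,0],[-0.08,0,0.13,0],[-0.08,0,0.13,0],[-0.08,0,0.13,0],[-0.08,0,0.13,0],[-0.08,0,0.13,0]])

```text
clock: 38.2
position: [0.567, 0.053, 0.0612]
tool_rot: [-3.142, -0.54, 2.166]
force: [-1.3, -0.8, 9.6]
grip_width: 0.0626
```

>>> apply_moves(steps=[[0,0,0,0],[0,0,0,0],[0,0,0,0],[0,0,0,0],[0,0,0,0],[0,0,0,0],[0,0,0,0],[0,0,0,0],[0,0,0,0],[0,0,0,0]], claw=0)

```text
clock: 39.03
position: [0.5669, 0.053, 0.0604]
tool_rot: [-3.141, -0.54, 2.165]
force: [-0.5, 0.2, 0.7]
grip_width: 0.0854
```

```bash
python3 -c "
from h import *
st()
p=telemetry.observe()['position'];u=np.array([-.561,.828,0])
go(p-.1*u,p-.12*u+[0,0,.1])
"
```

```text
39.03 [0.5669 0.053  0.0604] [-0.3632  0.9955  0.6837  1.6298 -0.9661  1.3435  1.3458] [-3.1408 -0.5395  2.1653] [-0.4676  0.1578  0.7096] 0.0854
lean 30.9 az 124.1 yz -0.001 turn to level y 3.14 -0.001
[-8.58  0.01 -5.14] 0
[ -5.16   0.   -14.75] 0
```

>>> apply_moves(steps=[[-0.4,0,-0.25,0],[-1,0,-0.6,0],[-1.9,0,-1.15,0],[-2.9,0,-1.75,0],[-4,0,-2.4,0],[-5.1,0,-3.05,0],[-6.2,0,-3.7,0],[-7.3,0,-4.4,0],[-8.2,0,-4.9,0],[-8.6,0,-5.15,0]])

```text
clock: 39.87
position: [0.6237, -0.0323, 0.0601]
tool_rot: [-3.14, -0.539, 2.164]
force: [-0.2, 0.2, 0.1]
grip_width: 0.0853
```

```bash
python3 -c "
from h import *
st()
f=grab('scene');g=grab('top')
for n,F in(('scene',f),('top',g)):
  for d in cams.pinpoint(n,'slate')[:4]: print(n,d,at(F,d['uv'],.062)[:2])
  for k in('foot_face','dial_front'):
    print(n,k,cams.pinpoint(n,k)[:1])
h=cv2.cvtColor(f['color'],cv2.COLOR_RGB2GRAY)
np.set_printoptions(linewidth=250)
print(h[225:275:1,328:388:2])
"
```

```text
39.87 [ 0.6237 -0.0323  0.0601] [-0.2087  1.0828  0.6971  1.4046 -0.9232  1.4616  1.3403] [-3.1402 -0.5387  2.1635] [-0.2212  0.1987  0.0979] 0.0853
lean 30.9 az 124.1 yz -0.001 turn to level y 3.139 -0.002
scene {'uv': [351.1, 252.3], 'score': 0.71} [0.5549 0.0571]
scene {'uv': [231.0, 261.2], 'score': 0.68} [ 0.7442 -0.1547]
scene {'uv': [355.2, 208.8], 'score': 0.66} [ 0.4124 -0.0058]
scene {'uv': [182.2, 221.7], 'score': 0.6} [ 0.7197 -0.34  ]
scene foot_face [{'uv': [357.9, 240.0], 'score': 0.58}]
scene dial_front [{'uv': [357.4, 213.3], 'score': 0.89}]
top {'uv': [385.8, 185.7], 'score': 0.85} [ 0.6793 -0.3904]
top {'uv': [408.8, 247.2], 'score': 0.71} [ 0.5301 -0.4455]
top {'uv': [299.1, 170.0], 'score': 0.6} [ 0.7149 -0.1778]
top foot_face []
top dial_front []
[[171 171 170 ...  70  71  72]
 [169 169 169 ...  78  86  97]
 [168 170 170 ... 112 123 136]
 ...
 [168 169 170 ... 104 103 104]
 [168 169 169 ... 104 104 104]
 [169 169 169 ... 104 104 105]]
```

```bash
python3 -c "
from h import *
f=grab('scene')
h=cv2.cvtColor(f['color'],cv2.COLOR_RGB2GRAY)
for y in range(228,272): print(y,' '.join('%3d'%v for v in h[y,334:378]))
C=np.array([.5669,.053,0])+.012*np.array([-.561,.828,0]);w=np.array([.828,.561,0]);u=np.array([-.561,.828,0])
for z in(.08,.062): print([proj(f,np.array([*(C+i*.0325*w+j*.02*u)[:2],z])).round(1) for i,j in((1,1),(1,-1),(-1,-1),(-1,1))])
"
```

```text
228 170 170 169 171 172 172 171 172 170 171 170 169 169 168 170 170 168 155 122  81  64  68  74  76  75  70  60  57  62  67  71  72  72  73  74  76  77  82  85  89  95 104 112 118
229 171 170 170 171 171 172 171 171 170 169 169 168 168 169 170 171 171 164 141 101  71  70  73  75  73  69  58  54  58  64  69  73  83  88  94 103 111 117 122 125 133 145 152 156
230 171 170 169 171 172 172 172 172 171 169 168 167 168 169 171 170 170 168 154 122  86  73  74  75  75  75  70  59  56  61  67  83 105 122 131 143 152 154 157 159 163 165 169 169
231 172 170 168 170 171 171 172 171 170 169 167 167 167 170 171 171 171 169 164 143 111  90  85  82  81  91  96  79  60  56  66  90 126 151 161 166 169 169 170 171 172 170 169 169
232 171 171 170 170 169 170 170 170 169 169 168 168 169 171 172 171 170 169 168 158 140 124 115 101  93 110 125 113  84  64  71 102 139 162 171 171 171 171 171 172 172 170 168 168
233 171 170 171 170 169 170 168 168 169 169 169 169 171 171 172 171 170 169 169 167 161 154 141 117 102 124 150 145 120  98 102 130 156 168 170 170 171 171 171 171 171 169 167 167
234 171 171 172 172 
[... 6305 characters left out ...]
05 107 105  95  81  73  76  83  91  96  99  98  97  98  99 101 104 105 103 100  99  99 103 105 105 105 105 105 105 106 106 105 105 104 105 104 105 105 105
270 129  89  69  78  94 103 107 106 101  92  79  73  73  78  84  90  93  95  98  98  98  98  97  95  93  97 101 104 105 105 106 104 106 106 106 106 105 105 104 104 104 104 104 105
271 147 106  73  71  87 100 105 106 104 100  91  81  75  73  75  76  80  83  86  87  87  88  88  90  94 100 104 105 105 105 104 105 106 106 105 106 105 105 104 105 105 105 105 106
[array([363.7, 260.7]), array([346.2, 260.3]), array([343.5, 239.2]), array([360.2, 239.7])]
[array([362.4, 265.7]), array([345.1, 265.3]), array([342.5, 244.3]), array([359. , 244.7])]
```

```bash
python3 -c "
from h import *
go((.635,-.045,.20),(.6,.0,.32),(.476,.1385,.33),(.476,.1385,.245))
go((.476,.1385,.235),pos=(.476,.1385,.245))
"
```

```text
[  5.49   0.11 -12.97] 0
[ 16.54  -0.26 -20.34] 0
[ 32.85  -2.76 -11.73] 0
[28.49 -2.76 -4.44] 0
[-0.51  0.    0.86] 0
```

>>> apply_moves(steps=[[1.2,0,-2.8,0],[2.6,0.1,-6.2,0],[4,0.1,-9.6,0],[5.5,0.1,-13,0],[8.2,0,-14.8,0],[11,-0.1,-16.6,0],[13.8,-0.2,-18.4,0],[16.5,-0.3,-20.3,0],[19.6,-0.8,-18.7,0],[22.8,-1.3,-17.1,0]], claw=1, force=40)

```text
clock: 41.15
position: [0.5515, 0.052, 0.3253]
tool_rot: [3.14, -0.538, 2.165]
force: [0.9, 0.4, -0.8]
grip_width: -0.0001
```

>>> apply_moves(steps=[[3.1,-0.5,1.6,0],[6.3,-0.9,3.3,0],[8.6,-1.3,4.6,0],[10,-1.4,5.4,0],[8.9,-1.4,7.2,0],[7.8,-1.4,9,0],[6.7,-1.4,10.8,0],[5.7,-1.4,12.6,0],[5.7,-1.4,12.6,0],[5.7,-1.4,12.6,0]])

```text
clock: 41.98
position: [0.4764, 0.1383, 0.2456]
tool_rot: [-3.139, -0.54, 2.165]
force: [0.0, -0.3, 1.0]
grip_width: 0.0001
```

```bash
python3 -c "
from h import *
st()
go((.476,.1385,.238))
f=grab('scene')
h=cv2.cvtColor(f['color'],cv2.COLOR_RGB2GRAY)
print(proj(f,(.479,.1345,.229)),proj(f,telemetry.observe()['position']),cams.pinpoint('scene','knob_top')[:1])
for y in range(170,205,2): print(y,' '.join('%3d'%v for v in h[y,390:440:2]))
"
```

```text
41.98 [0.4764 0.1383 0.2456] [-0.653   0.6196  0.8274  1.8064 -0.8297  1.4358  1.1082] [-3.1394 -0.54    2.1645] [ 0.0161 -0.3224  1.0006] 0.0001
lean 30.9 az 124.3 yz -0.002 turn to level y 3.138 -0.004
[-0.36 -0.02  0.67] 0
[410.9574 194.9696] [414.953  188.8968] [{'uv': [411.1, 192.3], 'score': 0.9}]
170  90  90  90  76  29  17  22  41  45  41  25  25  31  73  84  86  88  91  94  95  95  94  93  93  95
172  80  87  89  87  54  21  21  38  45  44  36  36  49  85  91  91  92  92  93  93  93  93  93  94  94
174  62  66  77  85  73  29  26  36  46  47  39  23  31  69  91  92  91  92  93  93  93  93  94  94  94
176 102  79  70  66  69  52  32  32  44  47  41  25  18  55  90  92  91  91  87  92  93  93  94  94  94
178 150 130 120 110  96  71  39  24  36  40  38  25  14  36  82  91  92  89  78  86  91  90  88  84  77
180 160 158 154 147 141 134  90  30  22  31  28  18  14  19  67  77  78  77  73  76  80  84  84  74  71
182 158 159 161 160 158 156 142  82  20  18  16  15  15  37  78 100 106 105  96 117 127 133 127 114 127
184 160 160 161 160 159 158 158 133  60  38  23  19  17  39  86 140
[... 376 characters left out ...]
 154 153 122  73  49  46  35  66 131 158 159 159 159 159 159 157 157 156 154
194 154 155 155 154 154 153 153 143  70  22  22  26  22  27  83 149 160 161 161 160 160 160 160 157 156
196 156 155 154 152 153 153 153 127  43  19  22  21  21  21  34 129 161 160 160 161 161 160 161 158 157
198 155 156 154 154 154 156 154 104  22  17  18  19  22  21  34 132 161 162 161 161 162 163 160 160 158
200 156 155 155 155 155 157 149  78  13  16  15  17  18  16  65 149 163 164 161 161 161 163 162 162 161
202 159 157 156 156 158 157 146  67  13  17  17  16  15  19  96 161 163 162 162 163 163 163 163 163 160
204 160 160 159 155 149 147 140  77  21  17  16  16  16  39 130 160 162 163 162 163 164 164 165 164 161
```

>>> apply_moves(steps=[[-0.2,0,0.35,0],[-0.4,0,0.7,0],[-0.55,0,0.95,0],[-0.7,0,1.2,0],[-0.85,0,1.45,0],[-1,0,1.7,0],[-1.15,0,1.95,0],[-1.35,0,2.25,0],[-1.55,0,2.6,0],[-1.75,0,2.95,0]])

```text
clock: 42.92
position: [0.4767, 0.1384, 0.2108]
tool_rot: [-3.141, -0.54, 2.165]
force: [0.9, 1.1, 4.3]
grip_width: 0.0002
```

```bash
python3 -c "
from h import *
st()
f=grab('scene');print(cams.pinpoint('scene','knob_top')[:1],cams.pinpoint('scene','dial_front')[:1])
"
```

```text
42.92 [0.4767 0.1384 0.2108] [-0.6332  0.6657  0.8003  1.8362 -0.866   1.385   1.1592] [-3.141  -0.5396  2.1655] [0.9429 1.1308 4.3143] 0.0002
lean 30.9 az 124.1 yz -0.001 turn to level y 3.141 -0.001
[{'uv': [410.6, 200.2], 'score': 0.92}] [{'uv': [353.8, 221.7], 'score': 0.63}]
```

>>> apply_moves(steps=[[-0.13,0,0.21,0],[-0.26,0,0.43,0],[-0.39,0,0.64,0],[-0.52,0,0.86,0],[-0.65,0,1.07,0],[-0.77,0,1.28,0],[-0.9,0,1.5,0],[-1.03,0,1.71,0],[-1.16,0,1.93,0],[-1.29,0,2.14,0]])

```text
clock: 43.9
position: [0.4767, 0.1382, 0.1859]
tool_rot: [-3.141, -0.539, 2.165]
force: [-0.0, -1.8, 4.9]
grip_width: -0.0
```

>>> apply_moves(steps=[[-0.04,0,0.06,0],[-0.07,0,0.12,0],[-0.1,0,0.17,0],[-0.13,0,0.22,0],[-0.16,0,0.27,0],[-0.19,0,0.32,0],[-0.21,0,0.35,0],[-0.21,0,0.35,0],[-0.21,0,0.35,0],[-0.21,0,0.35,0]])

```text
clock: 44.73
position: [0.4767, 0.1383, 0.1821]
tool_rot: [-3.141, -0.539, 2.165]
force: [-1.1, -2.7, 2.4]
grip_width: -0.0001
```

Continue in small steps until the stop shows in the force.

>>> apply_moves(steps=[[-0.03,0,0.04,0],[-0.05,0,0.09,0],[-0.08,0,0.13,0],[-0.1,0,0.17,0],[-0.1,0,0.17,0],[-0.1,0,0.17,0],[-0.1,0,0.17,0],[-0.1,0,0.17,0],[-0.1,0,0.17,0],[-0.1,0,0.17,0]])

```text
clock: 45.57
position: [0.4767, 0.1383, 0.1801]
tool_rot: [-3.141, -0.539, 2.165]
force: [-0.1, -2.9, 3.0]
grip_width: 0.0002
```

>>> apply_moves(steps=[[-0.03,0,0.04,0],[-0.05,0,0.09,0],[-0.08,0,0.13,0],[-0.1,0,0.17,0],[-0.1,0,0.17,0],[-0.1,0,0.17,0],[-0.1,0,0.17,0],[-0.1,0,0.17,0],[-0.1,0,0.17,0],[-0.1,0,0.17,0]])

```text
clock: 46.4
position: [0.4768, 0.1383, 0.1794]
tool_rot: [3.141, -0.541, 2.166]
force: [-3.3, -4.7, 26.6]
grip_width: 0.0
```

>>> apply_moves(steps=[[0.1,0,-0.17,0],[0.3,0,-0.5,0],[0.6,0,-1,0],[1.2,0,-2,0],[2,0,-3.4,0],[3,0,-5,0],[4,0,-6.7,0],[5,0,-8.4,0],[6,0,-10,0],[6.2,0,-10.3,0]])

```text
clock: 47.23
position: [0.4773, 0.1383, 0.3022]
tool_rot: [3.138, -0.538, 2.167]
force: [0.5, -0.1, 0.3]
grip_width: 0.0005
```

```bash
python3 -c "
from h import *
st()
f=grab('scene');g=grab('top')
for k in('knob_top','dial_front','slate','foot_face'): print(k,cams.pinpoint('scene',k)[:2])
for k in('limestone','brush','bottle'): print(k,cams.pinpoint('scene',k)[:1])
h=cv2.cvtColor(f['color'],cv2.COLOR_RGB2GRAY)
print('knob');
for y in range(198,226,2): print(y,' '.join('%3d'%v for v in h[y,392:424:2]))
print('coupon')
for y in range(234,268,1): print(y,' '.join('%3d'%v for v in h[y,338:370]))
r=f['color'].astype(int);m=(r[...,0]>90)&(r[...,1]<60)&(r[...,2]<60);m[:, :320]=0;m[:,420:]=0;ys,xs=np.nonzero(m[180:260]);print('red',len(xs),xs.mean(),ys.min()+180,ys.max()+180)
"
```

```text
47.23 [0.4773 0.1383 0.3022] [-0.6826  0.549   0.8659  1.7479 -0.781   1.517   1.0293] [ 3.1379 -0.5382  2.1673] [ 0.4804 -0.0784  0.3099] 0.0005
lean 30.8 az 123.8 yz 0.003 turn to level y -3.135 0.006
knob_top [{'uv': [407.8, 211.0], 'score': 0.72}]
dial_front [{'uv': [263.2, 207.6], 'score': 0.54}]
slate [{'uv': [230.6, 265.9], 'score': 0.96}, {'uv': [351.6, 255.3], 'score': 0.73}]
foot_face [{'uv': [351.8, 255.8], 'score': 0.56}, {'uv': [354.1, 250.0], 'score': 0.52}]
limestone [{'uv': [286.4, 192.1], 'score': 0.82}]
brush [{'uv': [190.2, 253.5], 'score': 0.69}]
bottle []
knob
198 153 151 151 152 153 152 151 153 154 155 155 155 156 156 157 158
200 153 152 152 153 154 154 154 155 156 155 155 154 156 159 159 159
202 154 154 153 154 154 154 155 156 155 157 157 156 157 159 159 159
204 157 156 155 154 153 155 155 157 156 158 157 157 157 157 158 160
206 156 157 157 155 154 155 156 158 156 156 159 158 156 157 159 159
208 156 158 156 155 157 156 151 150 154 156 159 159 158 156 157 158
210 157 157 157 158 146 111  79  78  99 134 157 159 158 156 157 156
212 157 156 155 154  96  34  25  25 
[... 4254 characters left out ...]
  90  94  94  94  94
263  96  95  91  85  87  92  84  66  51  44  45  45  43  44  43  43  42  43  43  42  42  42  42  42  46  62  81  91  95  95  93  94
264  95  94  89  80  82  91  88  73  57  48  45  46  45  46  46  46  47  48  48  49  51  49  50  51  56  69  86  93  96  95  95  95
265  97  95  90  78  75  87  91  82  69  57  53  52  51  51  53  54  59  62  64  66  67  70  71  70  74  81  91  94  94  94  94  95
266  96  94  91  78  72  79  88  90  82  72  65  63  62  63  63  67  72  76  80  82  85  89  89  88  88  91  93  94  94  94  94  94
267  94  95  93  85  72  70  80  89  90  84  77  74  72  71  73  76  81  86  89  90  94  94  94  92  93  94  95  94  95  94  95  95
red 4 363.5 208 209
```

```bash
python3 -c "
from h import *
f=grab('scene');g=grab('top')
for n in('scene','top'): print(n,cams.find_in(n,'bottle')[:1],cams.find_in(n,'limestone')[:1])
print(f['color'][300:345:8,285:310:6].tolist())
st()
"
```

```text
scene [{'box': [281.3, 286.5, 32.8, 61.7], 'score': 0.77}] [{'box': [278.8, 179.7, 16.2, 22.5], 'score': 0.52}]
top [{'box': [192.6, 124.1, 32.4, 37.0], 'score': 0.75}] [{'box': [295.4, 263.4, 32.7, 27.1], 'score': 0.82}]
[[[134, 134, 129], [103, 104, 104], [94, 97, 102], [123, 123, 125], [145, 146, 145]], [[79, 86, 101], [79, 88, 104], [89, 98, 114], [104, 115, 132], [109, 120, 138]], [[75, 83, 98], [82, 92, 108], [91, 102, 118], [103, 112, 130], [108, 118, 136]], [[57, 64, 82], [76, 84, 100], [77, 86, 102], [83, 92, 108], [82, 93, 115]], [[51, 56, 71], [51, 57, 75], [50, 57, 76], [52, 60, 85], [51, 61, 93]], [[101, 101, 101], [52, 58, 76], [51, 57, 77], [54, 62, 87], [138, 138, 135]]]
47.98 [0.4766 0.1386 0.2983] [-0.6811  0.5544  0.8631  1.7518 -0.7827  1.5137  1.0323] [-3.1407 -0.5395  2.1652] [ 0.727   0.127  -0.1003] 0.0003
lean 30.9 az 124.2 yz -0.001 turn to level y 3.14 -0.002
```

All is in place; hand in.

```bash
python3 -c "
from h import *
print(workorder.job_done())"
```

```text
the job is handed in; nothing more can be done
None
```

The slate coupon is on the anvil with the head down on its stop and the foot resting on it. I handed the job in at about 48 s of the 64 s.

**What I did**
- **Raising the head:** I gripped the knob and raised the head about 53 mm of its 55 mm travel.
- **Leaning the tool:** The moves cannot tilt the tool directly. I pushed it against the edge of the arm's reach, behind the robot, until it leaned about 31°.
- **Picking up the slate:** I turned the slate slightly on its batten and gripped it again squarely by its two ends.
- **Placing it:** I brought it in from the open front, set it down with a contact force of about 10 N, and let go.
- **Lowering the head:** I pushed the knob down with the shut fingers at 2 to 5 N until the stop showed as a rise to 27 N. Then I lifted clear.

**Last checks**
- In the scene picture the coupon lies flat where I placed it. The foot's disc is about 1.5 pixels (about 3 mm) from the middle of its top.
- The knob is back at its starting image height, so the head is home.
- The limestone, brush and bottle were found where they started, and nothing touches the robot.

**What failed or disagreed**
- At the reach limits, joint 2 read -0.304 rad (range -0.30), and joints 1, 3, 4 and 6 read 0.001 to 0.003 rad past theirs. This came from holding poses at the edge of reach. If the range is judged without any tolerance, it counts as a fault.
- The two cameras disagreed by up to 10 to 15 mm on the gauge and coupon positions. I settled this by overlaying the predicted outlines on the picture.
- The point finder missed the bottle and misplaced the dial in the final picture, but the box finder then found the bottle.
- I did not read the dial's needle, because I had used up the picture views.

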